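# Load the finishing bowl and start it

### The job

Get the small vibratory finisher ready and running: set its loose bowl fully home over the two pegs of the base, then load the bowl with every brass blank from the slotted rack and, by tipping the tray over it, with all the castings; no piece may be left outside. Stand the empty tray upright on the bench and, once everything is in the bowl, press the start button fully down and let it go; leave the jars and the tin where they are.

Things in the scene. Friction and masses are not known exactly. Their poses are not given: they have to be found in the camera images.
- base: Grey drive base of a benchtop vibratory finisher, fixed. Housing 200 x 200 mm, flat top 45 mm up; brackets reach out to y = +-135 mm and carry two upright steel pegs, 10 mm thick, 26 mm tall (top 10 mm tapered), at y = +116 and -116 mm. A switch ledge, also 45 mm high and 110 mm wide, reaches out to x = -170 mm. Origin: centre of the underside.
- seat (a point): Middle of the base's flat top, 45 mm above the bench, halfway between the pegs; axes as the base.
- start_top (a point): Top centre of the start button (34 mm across, springy, 6 mm travel, about 5 N to press fully down, returns by itself) on the base's switch ledge, 67 mm above the bench at base x = -142 mm.
- start (a joint): Travel of the start button: 0 up, 0.006 fully down (m).
- bowl: Loose white plastic bowl, about 0.45 kg, 190 mm across, 65 mm to the rim, wall 4, floor 6. Two ears, 12 mm thick, level with the underside, have 13 mm through holes at y = +116 and -116 mm (outline to 133) that go over the base's pegs, either way round, until the underside lies flat on the base's top. Origin: centre of the underside, z up.
- bowl_grip (a point): Centre of the square grip block, 30 x 30 mm (sides along the bowl's x and y), 34 mm tall, on the bowl's centre post, 78 mm above its underside; block top at 95 mm, 30 above the rim. Post 24 mm thick, widening to 44 mm at the floor. Axes as the bowl.
- tray: Loose steel tray, about 0.22 kg, 120 mm long (x) x 84 wide (y), walls 30 mm tall, 4 thick, floor 4; at the front, x = +42 to +60, the floor only ramps up 5 mm to an open lip. Behind the back wall, at x = -65, stands a wooden grip tab 10 mm thick (x), 44 wide (y), top at z = 74, pinched through its thickness. Castings slide out over it at 35 to 55 degrees. Origin: centre of the underside.
- rack: Fixed wooden rack, 110 mm (x) x 36 (y) x 36 tall, with three slots across it (along y), each 6.5 wide and 28 deep, at x = -32, 0 and +32; the blanks stand in them and overhang the rack by 7 at each side. Origin: centre of the underside.
- casting0: Round brass casting, 24 mm in diameter, 16 mm tall, one of up to 5 (3 to 5 are there, the rest absent), lying in the tray at the start. Origin: centre of its underside.
- casting1: Square brass casting, 22 x 22, 16 mm tall, one of up to 5 (3 to 5 are there, the rest absent), lying in the tray at the start. Origin: centre of its underside.
- casting2: Round brass casting, 24 mm in diameter, 16 mm tall, one of up to 5 (3 to 5 are there, the rest absent), lying in the tray at the start. Origin: centre of its underside.
- casting3: Square brass casting, 22 x 22, 16 mm tall, one of up to 5 (3 to 5 are there, the rest absent), lying in the tray at the start. Origin: centre of its underside.
- casting4: Round brass casting, 24 mm in diameter, 16 mm tall, one of up to 5 (3 to 5 are there, the rest absent), lying in the tray at the start. Origin: centre of its underside.
- blank0: Flat brass blank 4 mm thick (its x) x 50 wide (its y) x 60 tall (its z), 0.1 kg, one of up to 3 (2 or 3 are there, the rest absent). It starts upright in slot x = -32 mm of the rack and stands 30 mm clear above it. Origin: its centre.
- blank1: Flat brass blank 4 mm thick (its x) x 50 wide (its y) x 60 tall (its z), 0.1 kg, one of up to 3 (2 or 3 are there, the rest absent). It starts upright in slot x = 0 mm of the rack and stands 30 mm clear above it. Origin: its centre.
- blank2: Flat brass blank 4 mm thick (its x) x 50 wide (its y) x 60 tall (its z), 0.1 kg, one of up to 3 (2 or 3 are there, the rest absent). It starts upright in slot x = 32 mm of the rack and stands 30 mm clear above it. Origin: its centre.
- jar_a: Bystander: small glass jar, 42 mm in diameter, 45 tall. Origin: centre of the underside.
- jar_b: Bystander: small glass jar with metal cap, 48 mm in diameter, 55 tall. Origin: centre of the underside.
- tin: Bystander: round tin 60 mm in diameter, 30 tall. Origin: centre of the underside.
Mind the look-alikes: they are no part of the job. Leave any blue look-alike of the blank2 alone. What is shaped like the tray but turquoise is not meant.

How it is judged:
By the outcome, as a careful person would: the job done as asked, in the order asked, and still so for the second after the job is handed in, with the robot touching nothing.
Of casting0, casting1, casting2, casting3, casting4 only 3 to 5 are there at a start; the rules pass over those that are not, and their reading is None.
Of blank0, blank1, blank2 only 2 to 3 are there at a start; the rules pass over those that are not, and their reading is None.
At some moment in a run one of bowl, tray may be knocked a few centimetres aside while the robot is not near it.
It also fails if it takes over 210 s, if anything falls off the work surface, if the arm or the gripper's body presses on something with over 40 N, if the wrist force passes 120 N, or if a joint passes its speed limit or range.

### The arm

A 6-joint arm with a two-finger parallel gripper is mounted at the origin on the work surface. World frame = base frame: x ahead of the robot, y to its left, z up, the work surface at z = 0. Lengths are in mm, angles in rad, forces in N, time in s.
With the tool pointing down it reaches from about 250 to 800 mm from the base axis. Payload 3.9 kg.
Tool frame: the origin (TCP) lies at the very end of the fingers, on their centre line; the grasp point (between the pads) lies 19 mm behind it (env.grasp_offset is the z of the grasp point in the tool frame, in mm); z points along the fingers, y is the line along which they close (so a half turn about z gives the same grasp; the last joint's range is limited). The gripper opens to 85 mm and grips with 20 to 120 N. Pads are 22 mm wide; open, the fingers measure 114 mm over their backs; the gripper's body (76 mm by 85 mm) begins 54 mm behind the grasp point. The pads swing forward as they close: fully open they stand 13 mm farther back than shut.
Start: joints at [1.292, 0.26, -0.138, 1.173, 0, 1.571], TCP at [144.477, 504.719, 231.304] pointing down, gripper open.
Joint ranges: [-2.78, 2.78], [-0.83, 1.72], [-1.28, 1.37], [-1.9, 2.12], [-1.57, 1.48], [-3.14, 3.14]. Speed limits (rad/s): [2.57, 2.57, 3.14, 3.14, 3.14, 3.14].

### API

Orientations are given as a unit quaternion [w, x, y, z].
In Python, from workcell import monitor, viewer, ticket, env gives the robot as it stands. The module is installed in compiled form; this text tells all that it offers.
- The arm moves only by the shell command python3 -m handwheel 'ROWS' [FORCE]. ROWS is JSON, a list of rows, each a list of 7 numbers: the shift along the world's x, y, z as a fraction of full scale, then the turn, a rotation vector about the world's x, y, z as a fraction of full scale, then the closure, from -1 (fully open) to 1 (shut). A call has 1 to 8 rows; each row shifts and turns the commanded pose from where the row before left it; what a row does not reach is not made up. Full scale, the value 1, is 4 cm for a shift and 6 degrees for a turn. A row lasts 1/10 s, in which the tool goes at most 50 mm and 8.59 degrees, less where a joint would pass 70% of its speed; a pose out of reach is approached as far as the arm can. A call with a number of a shift or a turn outside -1 to 1 is refused whole. A call with a gripper value outside its range is refused whole. The fingers move at their own pace and stop on an object; FORCE is the grip in N (left out, the last holds). Time passes only in rows, so rows that do not move let the fingers close. It gives the time, the measured TCP pose, the force, the opening and the grip force at its end, in the units of the state.
- monitor.get_state(): the state, without advancing time (a new reading comes with each control period).
- viewer.read_camera(name): name is "scene" or "top" or "wrist"; returns a dict with "image" (420x560x3 uint8, red, green, blue), "vfov" (degrees; the focal length in pixels is half the picture's height over the tangent of half this angle, whatever the lens; pixels are square), "cx", "cy" (the principal point, pixels), "R" (3x3) and "t" (3): a world point X has camera coordinates R X + t. Camera axes: x right, y down, z forward; pixel columns grow to the right and rows downward; lengths in mm; the calibration is good to about 2 mm. A picture is of the moment at which its call begins. There is no depth.
- ticket.sign_off(): hands the job in; it is judged then, once.
The state is a dict: "clock": time; "joints": joint angles; "joint_vel": joint speeds; "joint_efforts": joint torques, N m; "tool_pos": TCP position; "tool_rot": TCP orientation; "wrist_force": force on the tool from outside, world axes, zero at the start; "torque": the same for the moment, N m; "grip_width": finger opening in mm; "grip_force": force on a finger pad.
Only numpy, scipy, OpenCV 4.12 (cv2) and the standard library are available. Lean on these libraries where they do the work, as an engineer would, in place of code of your own. Each camera call takes 0.05 s, during which the arm holds its last target. There are 200 camera calls.

## Working session

There is one attempt and no reset: what is moved stays moved. The work goes in short steps, Python scripts to look and compute and a shell command to move; the robot and the scene stay as the last step left them, time stands still between calls to the robot, and variables do not carry over. Pictures are saved under pics/ and viewed, at most 14 in all, crops included, and the job is handed in when it is done.

```bash
mkdir -p pics
cat > h.py <<'E'
import numpy as np, cv2
from workcell import monitor, viewer, ticket, env
def cam(n):
    c=viewer.read_camera(n); c['f']=210/np.tan(np.radians(c['vfov'])/2); c['R']=np.array(c['R']);c['t']=np.array(c['t']); return c
def save(c,name,crop=None,s=1):
    im=cv2.cvtColor(c['image'],cv2.COLOR_RGB2BGR)
    if crop: im=im[crop[1]:crop[3],crop[0]:crop[2]]
    cv2.imwrite('pics/'+name,cv2.resize(im,None,fx=s,fy=s,interpolation=cv2.INTER_CUBIC))
def ray(c,u,v,z):
    d=c['R'].T@np.array([(u-c['cx'])/c['f'],(v-c['cy'])/c['f'],1]); o=-c['R'].T@c['t']
    return o+d*(z-o[2])/d[2]
def proj(c,X):
    p=c['R']@np.array(X)+c['t']; return p[:2]/p[2]*c['f']+[c['cx'],c['cy']]
def st():
    s=monitor.get_state(); print({k:np.round(s[k],3).tolist() for k in ('clock','joints','tool_pos','tool_rot','wrist_force','grip_width','grip_force')}); return s
E
python3 - <<'E'
from h import *
for n in('top','scene'):
    c=cam(n); save(c,n+'0.png',s=1.42); print(n,c['vfov'],c['cx'],c['cy'],c['R'].round(3).tolist(),c['t'])
st(); print(env.grasp_offset)
E
```

```text
top 57.42490195148682 275.80452942984965 207.72452198118782 [[0.005, -1.0, -0.017], [-0.994, -0.003, -0.109], [0.109, 0.018, -0.994]] [  30.27715321  490.71373827 1168.17849569]
scene 55.30916861928468 291.03847660658806 206.70046219828225 [[-0.834, 0.551, 0.013], [0.363, 0.567, -0.739], [-0.415, -0.612, -0.673]] [ 426.36359422 -150.46551392 1261.26595703]
{'clock': 0.1, 'joints': [1.292, 0.261, -0.139, 1.173, -0.0, 1.571], 'tool_pos': [144.329, 504.122, 230.539], 'tool_rot': [-0.0, 0.139, 0.99, -0.001], 'wrist_force': [-0.243, -0.646, 0.213], 'grip_width': 85.418, 'grip_force': 0.0}
-18.700000000000003
```

View pics/top0.png

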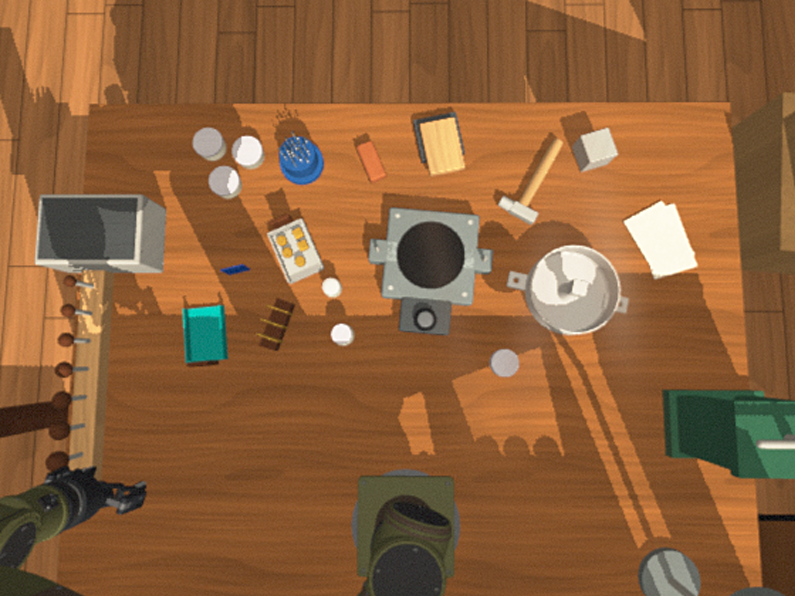

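View pics/scene0.png

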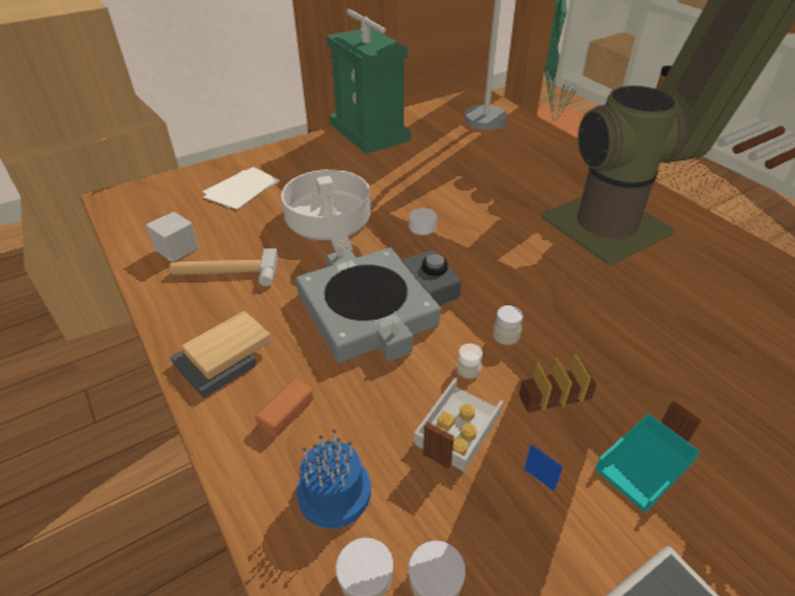

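The top view shows (in 1.42x pixels) the base at (430,255), bowl (573,290), white tray (295,250) with its tab at the far end, rack with 3 blanks (277,324), jars (331,287) and (342,334), and tin (505,362). The scene view agrees. The blue blank and turquoise tray are look-alikes.

Run:
```python
from h import *
c=cam('top'); save(c,'t1.png',(165,130,355,260),4.2); save(c,'t2.png',(265,135,455,265),4.2)
```

```text
(no output)
```

View pics/t1.png

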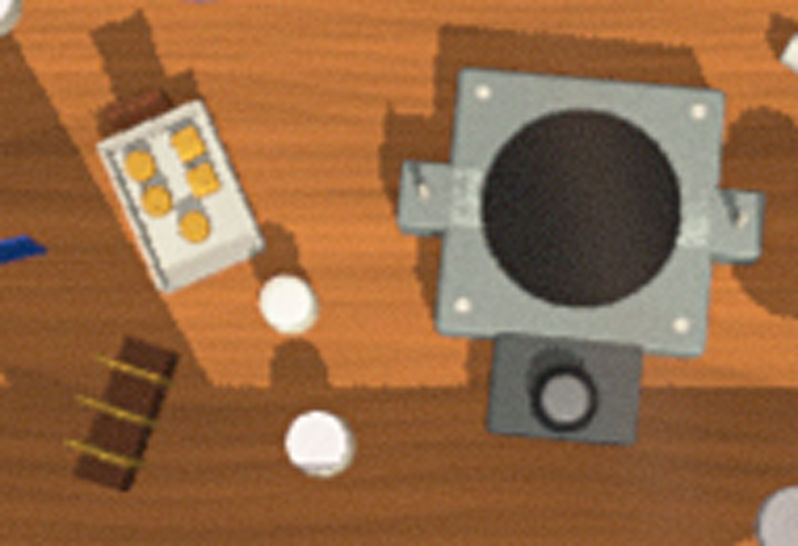

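View pics/t2.png

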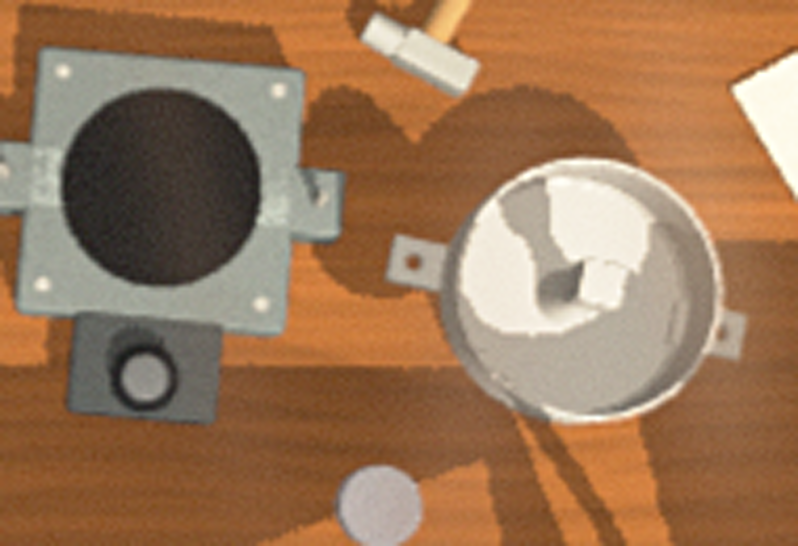

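The first crop shows the base screws at (482,92), (699,111), (462,304) and (681,325), the tray rim, and the three blank edges. The second shows the bowl ear holes at (413,261) and (729,333) and the grip block at about (605,285).

Run:
```python
from h import *
c=cam('top')
A=lambda x,y,z: ray(c,x/4.2+165-.4,y/4.2+130-.4,z)
B=lambda x,y,z: ray(c,x/4.2+265-.4,y/4.2+135-.4,z)
S=[A(*p,45) for p in((482,92),(699,111),(462,304),(681,325))]
print('base',np.mean(S,0)); d=S[0]-S[1]+S[2]-S[3]; print('base y ax ang',np.degrees(np.arctan2(-d[0],d[1])))
print('pegs',A(422,190,71),A(741,216,71),'button',A(564,398,67))
h=[B(413,261,12),B(729,333,12)];d=h[0]-h[1];print('bowl',h,np.mean(h,0),np.linalg.norm(d),np.degrees(np.arctan2(-d[0],d[1])))
bl=[B(*p,95) for p in((593,258),(630,265),(617,312),(580,302))];print('block',np.round(bl,0),np.mean(bl,0))
t=[A(100,147,30),A(203,103,30),A(170,290,0),A(262,247,0)];print('tray',np.round(t,1)); d=t[0]-t[1]+t[2]-t[3]; print(np.degrees(np.arctan2(d[1],d[0])), np.linalg.norm(t[0]-t[1]),np.linalg.norm(t[0][:2]-t[2][:2]))
print('tab',A(140,104,74))
for p,q in(((97,358),(168,382)),((78,399),(155,422)),((66,443),(142,465))):
    a,b=A(*p,66),A(*q,66);d=a-b;print('blank',(a+b)/2,np.linalg.norm(d),np.degrees(np.arctan2(-d[0],d[1])))
print('jars',A(287,303,45),A(318,441,55),'tin',B(378,505,30))
```

```text
base [578.41436611 -51.63962662  45.        ]
base y ax ang -5.243279423078091
pegs [586.02271257  64.28324772  71.        ] [ 567.32755898 -165.11873648   71.        ] button [436.27723162 -38.02715421  67.        ]
bowl [array([ 527.84276185, -242.39529945,   12.        ]), array([ 474.23126949, -475.79072895,   12.        ])] [ 501.03701567 -359.0930142    12.        ] 239.47362824803452 -12.936569406138572
block [[ 519. -350.   95.]
 [ 514. -376.   95.]
 [ 481. -366.   95.]
 [ 488. -340.   95.]] [ 500.2642175  -357.86086019   95.        ]
tray [[626.7 309.   30. ]
 [660.5 232.   30. ]
 [522.2 259.6   0. ]
 [555.6 189.8   0. ]]
114.59210527134236 84.12599228868386 115.55442795074096
tab [648.65519546 269.68379613  74.        ]
blank [455.42629614 271.70212459  66.        ] 54.45156549570578 -18.343334288757365
blank [426.27419033 282.41953407  66.        ] 58.20037217810108 -16.253734671512195
blank [395.14305158 290.5028555   66.        ] 57.12944036302836 -15.700350986950777
jars [506.82541683 163.98379444  45.        ] [405.43703564 138.60591171  55.        ] tin [ 346.00339708 -209.62793982   30.        ]
```

```bash
python3 -m handwheel '[[0.37,-0.9,0,0,0,0.06,-1],[0.37,-0.9,0,0,0,0.06,-1],[0.37,-0.9,0,0,0,0.06,-1],[0.37,-0.9,0,0,0,0.06,-1],[0.37,-0.9,0,0,0,0.06,-1],[0.37,-0.9,0,0,0,0.06,-1],[0.37,-0.9,0,0,0,0.06,-1],[0.37,-0.9,0,0,0,0.06,-1]]' 60
python3 -m handwheel '[[0.37,-0.9,0,0,0,0,-1],[0.37,-0.9,0,0,0,0,-1],[0.37,-0.9,0,0,0,0,-1],[0.37,-0.9,0,0,0,0,-1],[0.37,-0.9,0,0,0,0,-1],[0.37,-0.9,0,0,0,0,-1],[0.37,-0.9,0,0,0,0,-1],[0.37,-0.9,0,0,0,0,-1]]'
python3 -m handwheel '[[0.37,-0.9,0,0,0,0,-1],[0.37,-0.9,0,0,0,0,-1],[0.37,-0.9,0,0,0,0,-1],[0.37,-0.9,0,0,0,0,-1],[0.37,-0.9,0,0,0,0,-1],[0.37,-0.9,0,0,0,0,-1],[0,0,0,0,0,0,-1],[0,0,0,0,0,0,-1]]'
python3 - <<'E'
from h import *
c=cam('wrist');save(c,'w1.png');st()
print(proj(c,[501,-359,95]),c['R'].round(2).tolist())
E
```

```text
clock: 1.0
tool_pos: [263.1, 215.2, 231.3]
tool_rot: [0.0, 0.114, 0.994, 0.0]
wrist_force: [1.1, 0.7, -0.2]
grip_width: 85.6
grip_force: 0.0
clock: 1.8
tool_pos: [381.5, -73.0, 231.3]
tool_rot: [0.0, 0.114, 0.993, 0.0]
wrist_force: [1.0, 0.8, 0.1]
grip_width: 85.2
grip_force: 0.0
clock: 2.6
tool_pos: [469.8, -287.7, 230.5]
tool_rot: [-0.001, 0.115, 0.993, 0.0]
wrist_force: [-0.0, 0.1, 0.3]
grip_width: 85.5
grip_force: 0.0
{'clock': 2.65, 'joints': [-0.549, 0.305, -0.076, 1.192, 0.0, -0.32], 'tool_pos': [469.453, -286.813, 230.771], 'tool_rot': [-0.001, 0.114, 0.993, 0.001], 'wrist_force': [-0.766, -0.075, 0.582], 'grip_width': 85.427, 'grip_force': 0.0}
[215.5969262 249.1458077] [[0.23, 0.97, 0.0], [0.94, -0.22, 0.26], [0.25, -0.06, -0.97]]
```

View pics/w1.png

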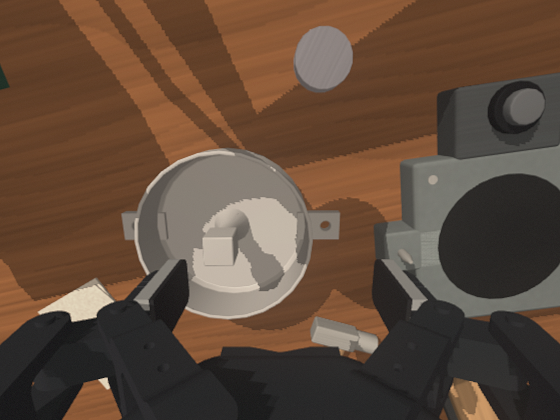

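The wrist view shows the grip block top at about (219,248) and an ear hole at (325,226). The projected estimate was (216,249), so they agree closely.

Run:
```python
from h import *
c=cam('wrist'); save(c,'w2.png',(110,130,350,310),3.3)
print('hole',ray(c,325,226,12),'block',ray(c,219,249,95)); print(-c['R'].T@c['t'])
```

```text
hole [ 530.3182392  -243.68631339   12.        ] block [ 501.40380493 -354.91381739   95.        ]
[ 406.25560838 -272.31502046  374.12018185]
```

View pics/w2.png

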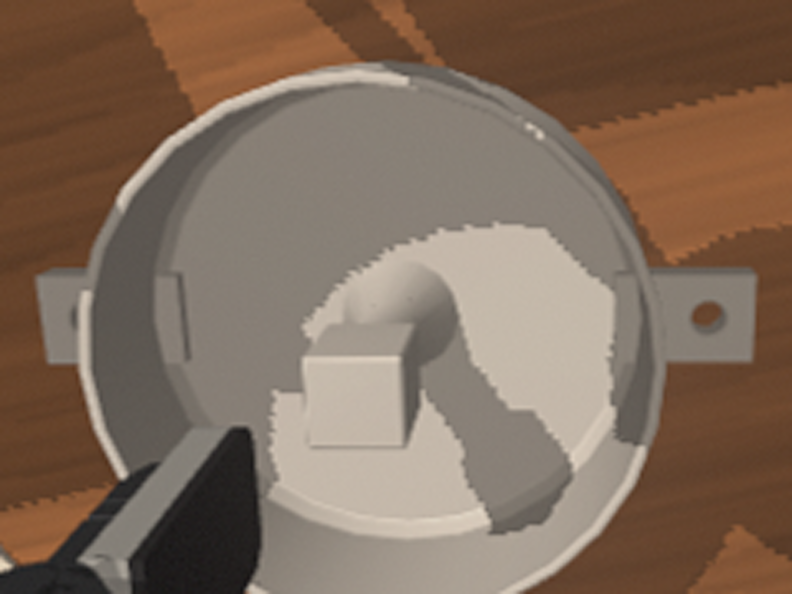

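The block top corners in the crop are (303,357), (402,355), (405,447) and (310,447), with the hole at (709,316).

Run:
```python
from h import *
c=cam('wrist'); P=lambda x,y,z: ray(c,110+x/3.3-.35,130+y/3.3-.35,z)
k=[P(*p,95) for p in((303,357),(402,355),(405,447),(310,447))]; m=np.mean(k,0); h=P(709,316,12); d=(h-m)
e=k[1]-k[0]+k[2]-k[3]
print(m,h,np.linalg.norm(d[:2]),np.degrees(np.arctan2(-d[0],d[1])),np.degrees(np.arctan2(-e[0],e[1])),np.linalg.norm(e)/2)
s=st(); print('delta',m-s['tool_pos'])
```

```text
[ 503.61385434 -356.93704965   95.        ] [ 529.46584557 -243.67040359   12.        ] 116.17942399773823 -12.856959386597232 -12.521494741966066 28.62535652306873
{'clock': 2.75, 'joints': [-0.548, 0.303, -0.077, 1.192, 0.0, -0.32], 'tool_pos': [469.447, -286.177, 231.267], 'tool_rot': [-0.0, 0.114, 0.994, 0.0], 'wrist_force': [0.437, -0.225, 0.037], 'grip_width': 85.453, 'grip_force': 0.0}
delta [  34.16672188  -70.75993973 -136.2667209 ]
```

```bash
python3 -m handwheel '[[0.43,-0.88,0,0,0,0,-1],[0.43,-0.88,0,0,0,0,-1],[0,0,-0.8,0,0,0,-1],[0,0,-0.8,0,0,0,-1],[0,0,-0.8,0,0,0,-1],[0,0,-0.8,0,0,0,-1],[0,0,-0.8,0,0,0,-1],[0,0,-0.1,0,0,0,-1]]'
python3 -m handwheel '[[0,0,0,0,0,0,1],[0,0,0,0,0,0,1],[0,0,0,0,0,0,1],[0,0,0,0,0,0,1],[0,0,0,0,0,0,1],[0,0,0,0,0,0,1],[0,0,0,0,0,0,1],[0,0,0,0,0,0,1]]' 60
```

```text
clock: 3.55
tool_pos: [501.4, -354.3, 63.7]
tool_rot: [-0.004, 0.113, 0.994, 0.002]
wrist_force: [-1.1, 0.3, -0.2]
grip_width: 85.3
grip_force: 0.0
clock: 4.35
tool_pos: [505.8, -358.5, 69.4]
tool_rot: [0.002, 0.114, 0.993, -0.001]
wrist_force: [-1.0, -0.2, 5.8]
grip_width: 28.8
grip_force: 61.9
```

```bash
python3 -m handwheel '[[0,0,0.5,0,0,0,1],[0,0,0.8,0,0,0,1],[0,0,0.8,0,0,0,1],[0,0,0,0,0,0,1]]'
python3 -m handwheel '[[0.24,0.958,0,0,0,0.166,1],[0.24,0.958,0,0,0,0.166,1],[0.24,0.958,0,0,0,0.166,1],[0.24,0.958,0,0,0,0.166,1],[0.24,0.958,0,0,0,0.166,1],[0.24,0.958,0,0,0,0.166,1],[0.24,0.958,0,0,0,0.166,1],[0.24,0.958,0,0,0,0.166,1]]'
python3 -m handwheel '[[0,0,0,0,0,0,1],[0,0,0,0,0,0,1],[0,0,0,0,0,0,1]]'
python3 - <<'E'
from h import *
c=cam('top'); save(c,'t3.png',(245,135,365,225),6.6); st()
c=cam('scene'); save(c,'s3.png',(190,130,340,260),5)
E
```

```text
clock: 4.75
tool_pos: [506.8, -359.4, 155.4]
tool_rot: [0.003, 0.114, 0.993, -0.002]
wrist_force: [2.0, -1.3, -5.1]
grip_width: 28.6
grip_force: 60.7
clock: 5.55
tool_pos: [579.9, -49.5, 149.0]
tool_rot: [-0.002, 0.044, 0.999, 0.0]
wrist_force: [0.9, -1.1, -5.8]
grip_width: 28.7
grip_force: 61.4
clock: 5.85
tool_pos: [580.1, -51.6, 149.9]
tool_rot: [-0.001, 0.045, 0.999, -0.0]
wrist_force: [0.2, -0.8, -5.5]
grip_width: 28.8
grip_force: 62.1
{'clock': 5.9, 'joints': [-0.089, 0.403, -0.143, 1.027, -0.0, 0.002], 'tool_pos': [580.261, -51.934, 150.176], 'tool_rot': [-0.001, 0.045, 0.999, -0.0], 'wrist_force': [0.682, -0.166, -6.01], 'grip_width': 29.164, 'grip_force': 62.062}
```

View pics/t3.png

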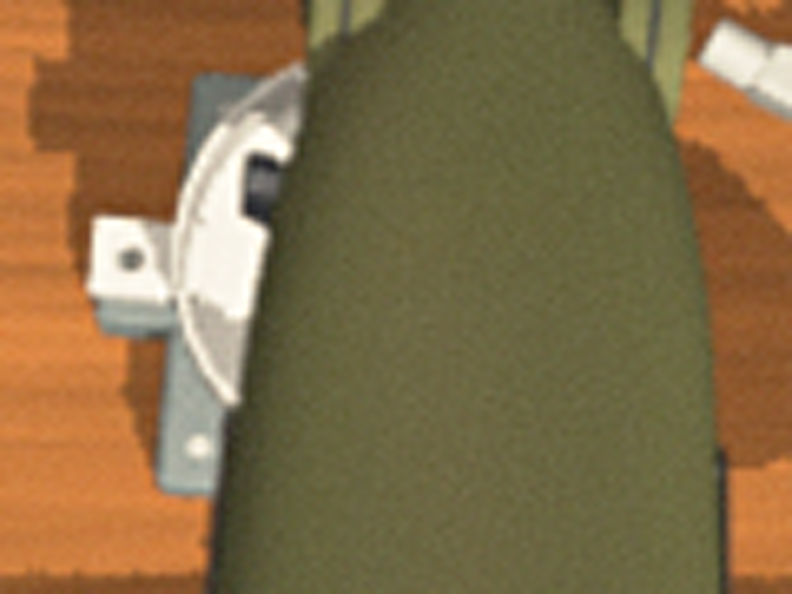

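The left ear hole is at crop (132,260), with the base visible below it. The right ear is hidden by the arm.

Run:
```python
from h import *
c=cam('top')
for z in(90,93): print(ray(c,132/6.6+245-.4,260/6.6+135-.4,z))
# left peg by top0/t1 : (422,186)
for p in((422,188),(420,186)): print('peg',ray(c,p[0]/4.2+165-.4,p[1]/4.2+130-.4,71))
```

```text
[584.83212061  64.83499431  90.        ]
[584.23382837  64.69075388  93.        ]
peg [587.48935004  64.29448398  71.        ]
peg [588.95476587  65.75111695  71.        ]
```

View pics/s3.png

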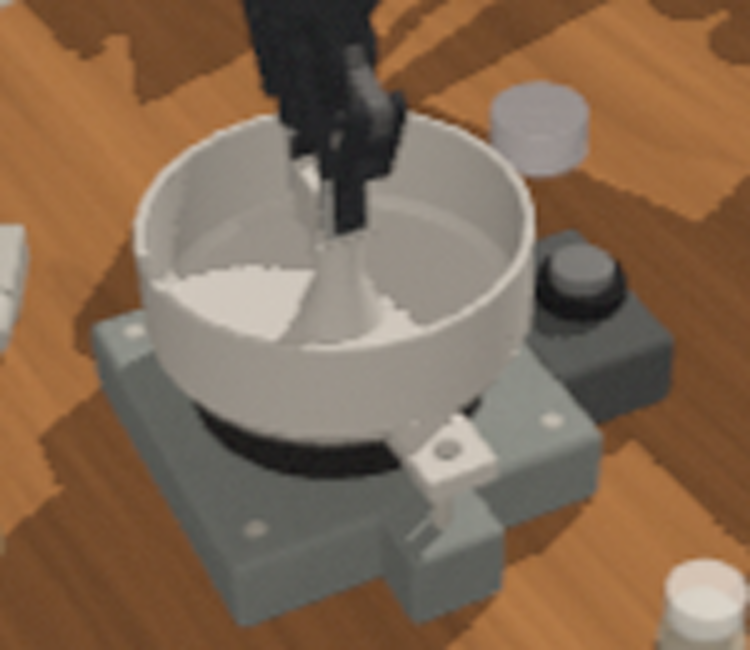

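Run:
```python
from h import *
def cr(f,x,y):
    s=1.42; im=cv2.imread('pics/'+f); x0,y0=int((x-14)*s),int((y-11)*s); print(f,x0,y0)
    return cv2.resize(im[y0:y0+30,x0:x0+40],(400,300),interpolation=cv2.INTER_CUBIC)
a=np.hstack([cr('top0.png',265,175),cr('top0.png',341,181)]); b=np.hstack([cr('scene0.png',274,227),cr('scene0.png',240,177)])
cv2.imwrite('pics/pegs.png',np.vstack([a,b]))
c=cam('scene');print(ray(c,279.2,219.4,93),[proj(c,p) for p in((586,64,71),(567,-165,71))])
```

```text
top0.png 356 232
top0.png 464 241
scene0.png 369 306
scene0.png 320 235
[586.19190112  62.2206355   93.        ] [array([279.74285715, 226.61427348]), array([240.28817829, 173.08066544])]
```

View pics/pegs.png

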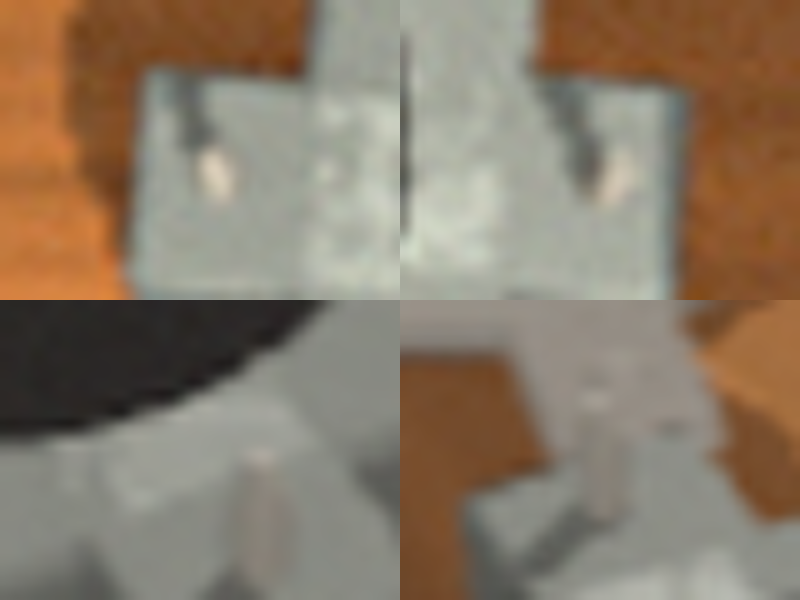

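The pegs show as small bright bodies. Their tips are at about (208,157) and (622,163) in the top-camera row, and (262,455) and (597,393) in the scene-camera row.

Run:
```python
from h import *
t=cam('top');s=cam('scene')
f=lambda c,x0,y0,x,y,z: ray(c,(x0+x/10)/1.42-.35,(y0+y/10)/1.42-.35,z).round(1)
print('L',f(t,356,232,208,157,71),f(s,369,306,262,155,71))
print('R',f(t,464,241,222,163,71),f(s,320,235,197,95,71))
print('Lbase',f(t,356,232,220,195,45),f(s,369,306,262,288,45))
print('Rbase',f(s,320,235,205,210,45))
for z in(92,): print('hole',ray(t,132/6.6+245-.4,260/6.6+135-.4,z),ray(s,279.2,219.4,z))
print('cam t',-t['R'].T@t['t'])
```

```text
L [588.3  64.5  71. ] [588.5  60.2  71. ]
R [ 567.9 -168.2   71. ] [ 567.6 -171.9   71. ]
Lbase [585.1  63.1  45. ] [591.5  64.6  45. ]
Rbase [ 569.1 -170.    45. ]
hole [584.43325912  64.73883402  92.        ] [585.64870436  61.34568734  92.        ]
cam t [ 360.46583311   10.74321714 1215.03359755]
```

```bash
python3 -m handwheel '[[0.085,-0.01,0,0,0,0,1],[0,0,-0.2,0,0,0,1],[0,0,-0.1,0,0,0,1],[0,0,-0.1,0,0,0,1],[0,0,0,0,0,0,1]]'
python3 -m handwheel '[[0,0,-0.1,0,0,0,1],[0,0,-0.1,0,0,0,1],[0,0,0,0,0,0,1]]'
python3 - <<'E'
from h import *
c=cam('scene'); save(c,'s4.png',(190,130,340,260),4.6); st()
E
```

```text
clock: 6.65
tool_pos: [583.8, -51.4, 134.2]
tool_rot: [-0.001, 0.045, 0.999, 0.0]
wrist_force: [-0.1, 0.8, -6.4]
grip_width: 29.1
grip_force: 62.0
clock: 6.95
tool_pos: [583.8, -52.0, 126.5]
tool_rot: [-0.001, 0.045, 0.999, -0.001]
wrist_force: [-1.8, -2.0, -7.2]
grip_width: 29.1
grip_force: 61.9
{'clock': 7.0, 'joints': [-0.088, 0.425, -0.173, 0.975, -0.001, 0.002], 'tool_pos': [583.821, -51.994, 126.612], 'tool_rot': [-0.001, 0.045, 0.999, -0.001], 'wrist_force': [-2.445, -2.45, -7.43], 'grip_width': 28.915, 'grip_force': 61.834}
```

View pics/s4.png

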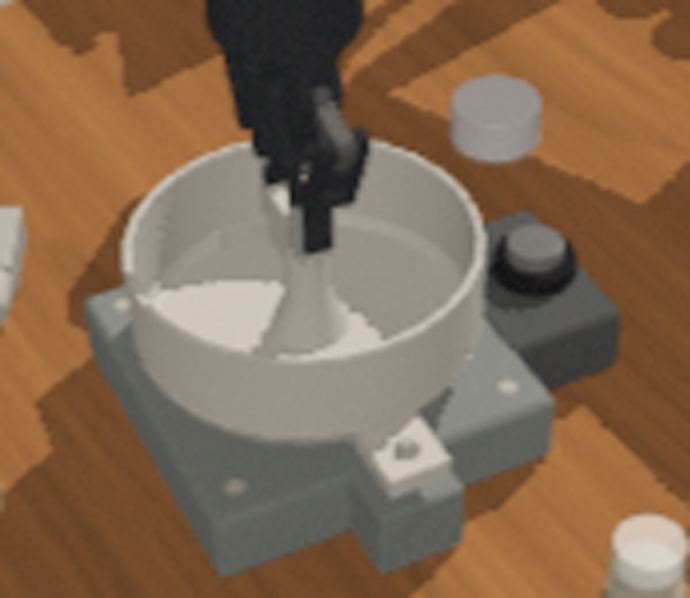

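The peg tip shows inside the left hole, and the contact forces are small. I'll continue down.

```bash
python3 -m handwheel '[[-0.015,-0.015,0,0,0,0,1],[0,0,-0.1,0,0,0,1],[0,0,-0.1,0,0,0,1],[0,0,0,0,0,0,1]]'
python3 -m handwheel '[[0,0,-0.1,0,0,0,1],[0,0,0,0,0,0,1]]'
python3 -m handwheel '[[0,0,-0.08,0,0,0,1],[0,0,0,0,0,0,1]]'
```

```text
clock: 7.4
tool_pos: [583.7, -52.2, 118.6]
tool_rot: [-0.0, 0.045, 0.999, -0.0]
wrist_force: [-1.8, -2.0, -6.8]
grip_width: 29.3
grip_force: 61.9
clock: 7.6
tool_pos: [583.8, -52.2, 114.8]
tool_rot: [-0.0, 0.045, 0.999, -0.0]
wrist_force: [-2.3, -1.8, -6.7]
grip_width: 29.1
grip_force: 61.9
clock: 7.8
tool_pos: [583.5, -52.2, 114.3]
tool_rot: [0.0, 0.045, 0.999, -0.0]
wrist_force: [-8.4, -1.1, 9.3]
grip_width: 28.9
grip_force: 63.9
```

```bash
python3 -m handwheel '[[0,0,-0.05,0,0,0,1],[0,0,0,0,0,0,1],[0,0,0.05,0,0,0,-1],[0,0,0,0,0,0,-1],[0,0,0,0,0,0,-1],[0,0,0,0,0,0,-1],[0,0,0,0,0,0,-1],[0,0,0,0,0,0,-1]]'
python3 -m handwheel '[[0,0,0.5,0,0,0,-1],[0,0,1,0,0,0,-1],[0,0,1,0,0,0,-1],[-0.9,0.2,0.5,0,0,0,-1],[-0.9,0.2,0,0,0,0,-1],[-0.9,0.2,0,0,0,0,-1],[-0.9,0.2,0,0,0,0,-1],[0,0,0,0,0,0,-1]]'
python3 - <<'E'
from h import *
t=cam('top'); s=cam('scene'); save(s,'s5.png'); save(t,'t5.png')
a=cv2.resize(cv2.imread('pics/s5.png')[130:260,190:340],(400,347),interpolation=2); b=cv2.resize(cv2.imread('pics/t5.png')[135:235,245:355],(382,347),interpolation=2)
cv2.imwrite('pics/c5.png',np.hstack([a,b])); st()
E
```

```text
clock: 8.6
tool_pos: [584.1, -52.0, 111.8]
tool_rot: [-0.0, 0.045, 0.999, 0.0]
wrist_force: [0.0, 0.8, 0.3]
grip_width: 85.5
grip_force: 0.0
clock: 9.4
tool_pos: [434.5, -19.3, 231.7]
tool_rot: [-0.002, 0.044, 0.999, 0.0]
wrist_force: [0.3, -1.0, 0.2]
grip_width: 85.3
grip_force: 0.0
{'clock': 9.5, 'joints': [-0.045, 0.114, -0.322, 1.134, 0.0, 0.044], 'tool_pos': [439.876, -19.985, 232.426], 'tool_rot': [0.001, 0.045, 0.999, 0.0], 'wrist_force': [1.315, 0.159, 0.847], 'grip_width': 85.446, 'grip_force': 0.0}
```

View pics/c5.png

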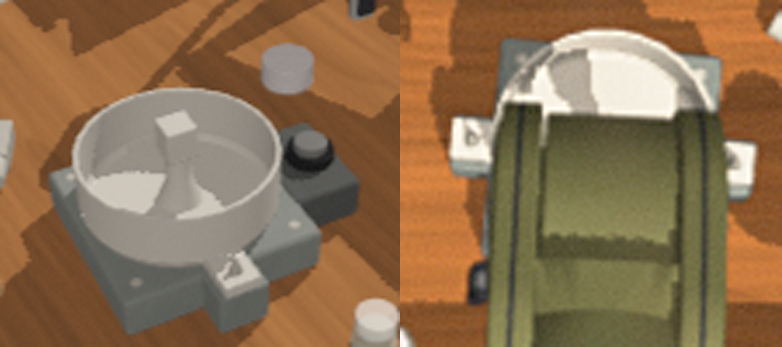

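The bowl sits flat on the base, with a peg through each ear. Next are the blanks.

```bash
python3 -m handwheel '[[-0.04,0.9,0,0,0,0.94,-1],[-0.04,0.9,0,0,0,0.94,-1],[-0.04,0.9,0,0,0,0.94,-1],[-0.04,0.9,0,0,0,0.94,-1],[-0.04,0.9,0,0,0,0.94,-1],[-0.04,0.9,0,0,0,0.94,-1],[-0.04,0.9,0,0,0,0.94,-1],[-0.04,0.9,0,0,0,0.94,-1]]'
python3 -m handwheel '[[0,0,0,0,0,0.94,-1],[0,0,0,0,0,0.94,-1],[0,0,0,0,0,0.94,-1],[0,0,0,0,0,0.94,-1],[0,0,0,0,0,0.94,-1],[0,0,0,0,0,0.94,-1],[0,0,0,0,0,0,-1],[0,0,0,0,0,0,-1]]'
python3 - <<'E'
from h import *
s=st();c=cam('wrist');save(c,'w6.png',s=1.42)
hsv=cv2.cvtColor(c['image'],cv2.COLOR_RGB2HSV); print(proj(c,[426,282,66]))
E
```

```text
clock: 10.3
tool_pos: [428.8, 270.3, 232.0]
tool_rot: [0.001, -0.344, 0.939, 0.0]
wrist_force: [1.3, -0.8, -0.5]
grip_width: 85.3
grip_force: 0.0
clock: 11.1
tool_pos: [428.3, 268.4, 231.9]
tool_rot: [0.0, -0.6, 0.8, -0.0]
wrist_force: [-0.3, 0.7, -0.4]
grip_width: 85.1
grip_force: 0.0
{'clock': 11.1, 'joints': [0.56, 0.226, -0.183, 1.162, -0.0, -0.727], 'tool_pos': [428.313, 268.367, 231.889], 'tool_rot': [0.0, -0.6, 0.8, -0.0], 'wrist_force': [-0.32, 0.655, -0.391], 'grip_width': 85.134, 'grip_force': 0.0}
[286.9015639 207.6618657]
```

View pics/w6.png

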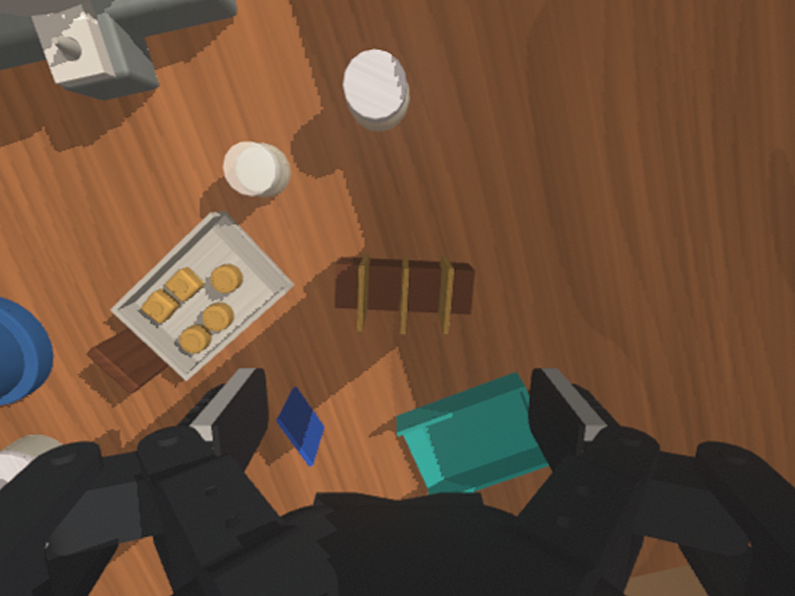

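The wrist view shows three yellow blanks in the rack as lines from about (363,260), (405,261) and (449,264) at their far ends to y≈332. It also shows the tray with five castings, lip toward jar A.

Run:
```python
from h import *
c=cam('wrist');im=c['image'];s=st(); o=-c['R'].T@c['t'];print('cam',o)
hsv=cv2.cvtColor(im,cv2.COLOR_RGB2HSV);m=cv2.inRange(hsv,(18,90,60),(32,255,255)); m[:178]=0;m[240:]=0;m[:,:245]=0;m[:,325:]=0
n,l,stt,cc=cv2.connectedComponentsWithStats(m)
psi=np.radians(163.6)
for i in range(1,n):
    if stt[i,4]<40: continue
    ys,xs=np.nonzero(l==i); y0,y1=ys.min(),ys.max(); k=np.polyfit(ys,xs,1)
    P=[ray(c,np.polyval(k,y),y,66) for y in(y0,y0+12)]; d=P[0]-P[1]
    # length 50 along
    mid=P[0]-d/np.linalg.norm(d)*25
    print(stt[i],P[0].round(1),'lower end if z6',ray(c,np.polyval(k,y1),y1,6).round(1),'mid',mid.round(1),'yaw',np.degrees(np.arctan2(d[1],d[0])).round(1))
t=cam('top')
r=[ray(t,165-.4+p[0]/4.2,130-.4+p[1]/4.2,36) for p in((126,336),(180,353),(128,492),(75,476))];print('rack',np.mean(r,0).round(1),np.round(r,1).tolist())
```

```text
{'clock': 11.2, 'joints': [0.56, 0.225, -0.184, 1.162, 0.0, -0.727], 'tool_pos': [427.864, 268.135, 231.961], 'tool_rot': [0.0, -0.6, 0.8, -0.0], 'wrist_force': [-0.352, -0.568, 0.191], 'grip_width': 85.438, 'grip_force': 0.0}
cam [410.34862032 204.69190246 375.14215667]
[252 179   7  54 206] [447.3 244.4  66. ] lower end if z6 [478.6 315.4   6. ] mid [456.2 267.8  66. ] yaw -110.8
[282 181   6  54 175] [419.7 254.6  66. ] lower end if z6 [443.2 328.5   6. ] mid [427.7 278.3  66. ] yaw -108.7
[309 181  10  54 276] [391.3 262.9  66. ] lower end if z6 [406.7 339.2   6. ] mid [398.4 286.9  66. ] yaw -106.4
rack [425.5 281.4  36. ] [[483.1, 284.0, 36.0], [470.6, 243.6, 36.0], [368.4, 279.3, 36.0], [379.9, 318.6, 36.0]]
```

Run:
```python
from h import *
c=cam('wrist');im=c['image']
hsv=cv2.cvtColor(im,cv2.COLOR_RGB2HSV);m=cv2.inRange(hsv,(18,90,60),(32,255,255)); m[:178]=0;m[240:]=0;m[:,:245]=0;m[:,325:]=0
n,l,stt,cc=cv2.connectedComponentsWithStats(m)
for i in range(1,n):
    if stt[i,4]<40: continue
    ys,xs=np.nonzero(l==i); k=np.polyfit(ys[ys>195],xs[ys>195],1);y1=ys.max()
    A,B=[ray(c,np.polyval(k,y),y,66) for y in(y1,195)]; d=B-A;d/=np.linalg.norm(d); mid=A+25*d
    print(A.round(1),'mid',mid.round(1),'yaw',np.degrees(np.arctan2(d[1],d[0])).round(1), 'top-end proj',proj(c,A+50*d).round(0), 'row0',ys.min())
```

```text
[467.5 298.3  66. ] mid [458.8 274.8  66. ] yaw -110.2 top-end proj [255. 187.] row0 180
[438.1 309.2  66. ] mid [430.1 285.5  66. ] yaw -108.7 top-end proj [285. 189.] row0 181
[408.  316.8  66. ] mid [400.2 293.1  66. ] yaw -108.1 top-end proj [315. 188.] row0 181
```

```bash
python3 -m handwheel '[[0.78,0.15,0,0,0,0,0.53],[0,0,-0.9,0,0,0,0.53],[0,0,-0.9,0,0,0,0.53],[0,0,-0.9,0,0,0,0.53],[0,0,0,0,0,0,0.53],[0,0,0,0,0,0,0.53]]'
```

```text
clock: 11.9
tool_pos: [458.2, 273.7, 124.3]
tool_rot: [-0.001, -0.601, 0.8, 0.0]
wrist_force: [0.5, 0.2, 0.6]
grip_width: 19.8
grip_force: 0.0
```

```bash
python3 -m handwheel '[[0.02,0,-0.8,0,0,0,0.53],[0,0,-0.6,0,0,0,0.53],[0,0,-0.6,0,0,0,0.53],[0,0,-0.1,0,0,0,0.53],[0,0,0,0,0,0,0.53]]'
python3 -m handwheel '[[0,0,0,0,0,0,1],[0,0,0,0,0,0,1],[0,0,0,0,0,0,1],[0,0,0,0,0,0,1]]' 40
```

```text
clock: 12.4
tool_pos: [460.2, 274.5, 41.5]
tool_rot: [0.001, -0.601, 0.8, -0.0]
wrist_force: [-0.3, 0.4, 0.3]
grip_width: 20.6
grip_force: 0.0
clock: 12.8
tool_pos: [459.7, 275.2, 42.2]
tool_rot: [0.001, -0.601, 0.799, 0.001]
wrist_force: [-3.8, 1.9, 7.0]
grip_width: 3.1
grip_force: 39.7
```

```bash
python3 -m handwheel '[[0,0,0.5,0,0,0,1],[0,0,0.9,0,0,0,1],[0,0,1,0,0,0,1],[0,0,1,0,0,0,1],[0,0,0.6,0,0,0,1]]'
python3 -m handwheel '[[0.53,-1,0,0,0,0,1],[0.53,-1,0,0,0,0,1],[0.53,-1,0,0,0,0,1],[0.53,-1,0,0,0,0,1],[0.53,-1,0,0,0,0,1],[0.53,-1,0,0,0,0,1],[0.53,-1,0,0,0,0,1],[0.53,-1,0,0,0,0,1]]'
python3 -m handwheel '[[0.02,-0.5,0,0,0,0,1],[0,0,0,0,0,0,1],[0,0,-0.8,0,0,0,1],[0,0,-0.8,0,0,0,1],[0,0,0,0,0,0,1]]'
```

```text
clock: 13.3
tool_pos: [461.0, 274.7, 204.8]
tool_rot: [0.003, -0.601, 0.8, -0.001]
wrist_force: [0.3, -0.2, -1.0]
grip_width: 3.3
grip_force: 39.2
clock: 14.1
tool_pos: [629.9, -48.2, 201.4]
tool_rot: [0.001, -0.601, 0.8, -0.001]
wrist_force: [0.5, 0.2, -0.4]
grip_width: 3.3
grip_force: 39.3
clock: 14.6
tool_pos: [625.9, -64.8, 132.4]
tool_rot: [-0.003, -0.601, 0.799, 0.003]
wrist_force: [-1.5, -0.5, -0.2]
grip_width: 3.0
grip_force: 39.3
```

```bash
python3 -m handwheel '[[0.1,0,0,0,0,0,1],[0,0,-0.6,0,0,0,1],[0,0,-0.4,0,0,0,1],[0,0,0,0,0,0,1],[0,0,0,0,0,0,0.65],[0,0,0,0,0,0,0.65],[0,0,0,0,0,0,0.65],[0,0,0,0,0,0,0.65]]'
python3 -m handwheel '[[0,0,0.5,0,0,0,0.65],[0,0,0.9,0,0,0,0.65],[0,0,1,0,0,0,0.6],[0,0,0.6,0,0,0,0.6],[-0.6,1,0,0,0,0,0.53],[-0.6,1,0,0,0,0,0.53],[-0.6,1,0,0,0,0,0.53],[-0.6,1,0,0,0,0,0.53]]'
python3 -m handwheel '[[-0.6,1,0,0,0,0,0.53],[-0.6,1,0,0,0,0,0.53],[-0.6,1,0,0,0,0,0.53],[-0.6,1,0,0,0,0,0.53],[-0.2,0.7,0,0,0,0,0.53],[0,0,0,0,0,0,0.53],[0,0,0,0,0,0,0.53]]'
```

```text
clock: 15.4
tool_pos: [634.5, -66.2, 97.3]
tool_rot: [0.001, -0.601, 0.799, -0.001]
wrist_force: [0.6, 0.4, -0.7]
grip_width: 15.2
grip_force: 0.0
clock: 16.2
tool_pos: [536.8, 95.0, 216.7]
tool_rot: [0.001, -0.6, 0.8, -0.0]
wrist_force: [-0.1, 0.7, 0.3]
grip_width: 20.0
grip_force: 0.0
clock: 16.9
tool_pos: [433.5, 282.2, 216.4]
tool_rot: [0.0, -0.601, 0.799, -0.0]
wrist_force: [-0.5, -0.7, 0.2]
grip_width: 20.3
grip_force: 0.0
```

```bash
python3 -m handwheel '[[-0.11,0.05,-0.6,0,0,0,0.53],[0,0,-1,0,0,0,0.53],[0,0,-1,0,0,0,0.53],[0,0,-1,0,0,0,0.53],[0,0,-0.7,0,0,0,0.53],[0,0,-0.08,0,0,0,0.53],[0,0,0,0,0,0,0.53]]'
python3 -m handwheel '[[0,0,0,0,0,0,1],[0,0,0,0,0,0,1],[0,0,0,0,0,0,1],[0,0,0,0,0,0,1]]' 40
python3 -m handwheel '[[0,0,0.5,0,0,0,1],[0,0,0.9,0,0,0,1],[0,0,1,0,0,0,1],[0,0,1,0,0,0,1],[0,0,0.6,0,0,0,1],[0,0,0,0,0,0,1]]'
```

```text
clock: 17.6
tool_pos: [429.4, 282.7, 40.8]
tool_rot: [-0.001, -0.6, 0.8, -0.0]
wrist_force: [0.0, -0.8, 0.0]
grip_width: 19.9
grip_force: 0.0
clock: 18.0
tool_pos: [429.1, 284.5, 42.4]
tool_rot: [0.001, -0.601, 0.799, 0.001]
wrist_force: [-5.3, 1.4, 6.7]
grip_width: 3.0
grip_force: 40.2
clock: 18.6
tool_pos: [432.8, 285.6, 206.0]
tool_rot: [0.005, -0.601, 0.8, -0.001]
wrist_force: [0.4, 0.9, -0.5]
grip_width: 3.6
grip_force: 39.2
```

```bash
python3 -m handwheel '[[0.3,-1,0,0,0,0,1],[0.3,-1,0,0,0,0,1],[0.3,-1,0,0,0,0,1],[0.3,-1,0,0,0,0,1],[0.3,-1,0,0,0,0,1],[0.3,-1,0,0,0,0,1],[0.3,-1,0,0,0,0,1],[0.3,-1,0,0,0,0,1]]'
python3 -m handwheel '[[0,0,0,0,0,0,1],[0,0,0,0,0,0,1],[0,0,-0.8,0,0,0,1],[0,0,-0.8,0,0,0,1],[0,0,0,0,0,0,1],[0,0,0,0,0,0,1]]'
```

```text
clock: 19.4
tool_pos: [525.4, -38.2, 200.1]
tool_rot: [-0.0, -0.601, 0.8, -0.0]
wrist_force: [0.0, -1.1, -0.7]
grip_width: 3.2
grip_force: 39.2
clock: 20.0
tool_pos: [524.3, -35.0, 136.7]
tool_rot: [-0.001, -0.601, 0.799, 0.001]
wrist_force: [0.7, -0.1, -1.5]
grip_width: 3.4
grip_force: 39.2
```

```bash
python3 -m handwheel '[[0.1,0,0,0,0,0,1],[0,0,-0.6,0,0,0,1],[0,0,-0.45,0,0,0,1],[0,0,0,0,0,0,1],[0,0,0,0,0,0,0.65],[0,0,0,0,0,0,0.65],[0,0,0,0,0,0,0.65],[0,0,0,0,0,0,0.65]]'
python3 -m handwheel '[[0,0,0.5,0,0,0,0.65],[0,0,0.9,0,0,0,0.65],[0,0,1,0,0,0,0.6],[0,0,0.6,0,0,0,0.6],[-0.4,1,0,0,0,0,0.53],[-0.4,1,0,0,0,0,0.53],[-0.4,1,0,0,0,0,0.53],[-0.4,1,0,0,0,0,0.53]]'
python3 -m handwheel '[[-0.4,1,0,0,0,0,0.53],[-0.4,1,0,0,0,0,0.53],[-0.4,1,0,0,0,0,0.53],[-0.4,1,0,0,0,0,0.53],[-0.02,0.3,0,0,0,0,0.53],[0,0,0,0,0,0,0.53],[0,0,0,0,0,0,0.53]]'
```

```text
clock: 20.8
tool_pos: [530.1, -36.2, 95.9]
tool_rot: [0.001, -0.601, 0.8, -0.001]
wrist_force: [0.5, -0.4, -0.6]
grip_width: 14.7
grip_force: 0.0
clock: 21.6
tool_pos: [464.7, 125.1, 215.5]
tool_rot: [0.001, -0.6, 0.8, -0.0]
wrist_force: [0.7, -0.1, -0.5]
grip_width: 19.6
grip_force: 0.0
clock: 22.3
tool_pos: [400.7, 295.1, 215.0]
tool_rot: [-0.0, -0.601, 0.8, -0.0]
wrist_force: [0.9, -1.0, -0.4]
grip_width: 20.0
grip_force: 0.0
```

```bash
python3 -m handwheel '[[-0.05,-0.02,-0.6,0,0,0,0.53],[0,0,-1,0,0,0,0.53],[0,0,-1,0,0,0,0.53],[0,0,-1,0,0,0,0.53],[0,0,-0.7,0,0,0,0.53],[0,0,-0.04,0,0,0,0.53],[0,0,0,0,0,0,0.53]]'
python3 -m handwheel '[[0,0,0,0,0,0,1],[0,0,0,0,0,0,1],[0,0,0,0,0,0,1],[0,0,0,0,0,0,1]]' 40
python3 -m handwheel '[[0,0,0.5,0,0,0,1],[0,0,0.9,0,0,0,1],[0,0,1,0,0,0,1],[0,0,1,0,0,0,1],[0,0,0.6,0,0,0,1],[0,0,0,0,0,0,1]]'
python3 - <<'E'
from h import *
c=cam('top'); save(c,'t7.png'); s=cam('scene'); save(s,'s7.png')
# bowl seat check: ear colour blobs / brass inside bowl
for n,c in(('top',c),('scene',s)):
    h=cv2.cvtColor(c['image'],cv2.COLOR_RGB2HSV); m=cv2.inRange(h,(17,110,70),(32,255,255))
    k,l,q,cc=cv2.connectedComponentsWithStats(m)
    print(n,[(q[i].tolist(),ray(c,*cc[i],55).round(0)[:2].tolist()) for i in range(1,k) if q[i,4]>25])
E
```

```text
clock: 23.0
tool_pos: [398.8, 293.7, 41.4]
tool_rot: [-0.001, -0.6, 0.8, -0.0]
wrist_force: [-0.2, -0.3, 1.0]
grip_width: 20.2
grip_force: 0.0
clock: 23.4
tool_pos: [399.0, 295.7, 43.0]
tool_rot: [0.001, -0.601, 0.799, 0.0]
wrist_force: [-1.9, -0.5, 7.2]
grip_width: 3.3
grip_force: 41.0
clock: 24.0
tool_pos: [401.4, 297.0, 206.2]
tool_rot: [0.005, -0.601, 0.799, -0.0]
wrist_force: [0.3, 0.5, -1.6]
grip_width: 3.1
grip_force: 39.9
top [([540, 69, 12, 17, 58], [902.0, -807.0]), ([527, 77, 13, 8, 36], [889.0, -772.0]), ([297, 83, 30, 40, 857], [820.0, -78.0]), ([519, 85, 12, 10, 28], [858.0, -741.0]), ([540, 90, 12, 16, 44], [834.0, -803.0]), ([525, 96, 17, 15, 61], [816.0, -764.0]), ([368, 99, 28, 46, 196], [759.0, -297.0]), ([537, 119, 13, 11, 39], [748.0, -791.0]), ([518, 121, 12, 23, 68], [723.0, -727.0]), ([545, 139, 8, 10, 31], [688.0, -802.0]), ([536, 141, 15, 31, 98], [649.0, -786.0]), ([526, 147, 12, 7, 26], [668.0, -750.0]), ([532, 154, 7, 12, 29], [635.0, -757.0]), ([298, 159, 18, 15, 137], [622.0, -63.0]), ([522, 159, 13, 22, 67], [608.0, -731.0]), ([206, 160, 8, 9, 46], [62
[... 701 characters left out ...]
12], [798.0, -772.0]), ([113, 109, 10, 11, 36], [751.0, -685.0]), ([4, 111, 8, 9, 26], [1055.0, -871.0]), ([52, 113, 12, 9, 26], [920.0, -762.0]), ([23, 133, 31, 48, 409], [1009.0, -570.0]), ([49, 139, 8, 12, 29], [965.0, -606.0]), ([16, 155, 6, 12, 27], [1058.0, -571.0]), ([275, 177, 17, 28, 246], [499.0, -56.0]), ([43, 182, 13, 10, 38], [1006.0, -406.0]), ([166, 183, 17, 6, 50], [728.0, -232.0]), ([121, 184, 32, 5, 82], [812.0, -282.0]), ([233, 187, 21, 22, 264], [603.0, -84.0]), ([414, 201, 22, 32, 302], [264.0, 216.0]), ([133, 229, 56, 32, 384], [836.0, -43.0]), ([324, 285, 10, 12, 96], [591.0, 259.0]), ([308, 290, 12, 13, 115], [626.0, 255.0]), ([319, 298, 16, 23, 199], [621.0, 292.0])]
```

```bash
python3 -m handwheel '[[0.42,-1,0,0,0,0,1],[0.42,-1,0,0,0,0,1],[0.42,-1,0,0,0,0,1],[0.42,-1,0,0,0,0,1],[0.42,-1,0,0,0,0,1],[0.42,-1,0,0,0,0,1],[0.42,-1,0,0,0,0,1],[0.42,-1,0,0,0,0,1]]'
python3 -m handwheel '[[0.42,-1,0,0,0,0,1],[0.42,-1,0,0,0,0,1],[0,0,0,0,0,0,1],[0,0,0,0,0,0,1],[0,0,-0.8,0,0,0,1],[0,0,-0.8,0,0,0,1],[0,0,0,0,0,0,1],[0,0,0,0,0,0,1]]'
```

```text
clock: 24.9
tool_pos: [532.0, -26.7, 199.3]
tool_rot: [-0.001, -0.601, 0.8, 0.001]
wrist_force: [1.0, -0.6, -0.3]
grip_width: 3.5
grip_force: 39.9
clock: 25.7
tool_pos: [565.1, -103.6, 136.8]
tool_rot: [-0.001, -0.601, 0.799, 0.001]
wrist_force: [0.5, -0.1, -0.6]
grip_width: 2.7
grip_force: 39.8
```

```bash
python3 -m handwheel '[[0,0,-0.4,0,0,0,1],[0,0,-0.3,0,0,0,1],[0,0,-0.2,0,0,0,1],[0,0,0,0,0,0,1],[0,0,0,0,0,0,0.65],[0,0,0,0,0,0,0.65],[0,0,0,0,0,0,0.65],[0,0,0,0,0,0,0.65]]'
python3 -m handwheel '[[0,0,0.5,0,0,0,0.65],[0,0,0.9,0,0,0,0.65],[0,0,1,0,0,0,0.6],[0,0,0.6,0,0,0,0.6],[0,1,0.4,0,0,0,0],[0,1,0,0,0,0,0],[0,1,0,0,0,0,0],[0,1,0,0,0,0,0]]'
python3 -m handwheel '[[0.3,1,0,0,0,0,-1],[0.3,1,0,0,0,0,-1],[0,1,0,0,0,0,-1],[0,1,0,0,0,0,-1],[0,0,0,0,0,0,-1],[0,0,0,0,0,0,-1]]'
python3 - <<'E'
from h import *
c=cam('top');s=cam('scene')
for n,c in(('top',c),('scene',s)):
    h=cv2.cvtColor(c['image'],cv2.COLOR_RGB2HSV); m=cv2.inRange(h,(17,110,70),(32,255,255))
    k,l,q,cc=cv2.connectedComponentsWithStats(m)
    print(n,[(q[i].tolist(),ray(c,*cc[i],55).round(0)[:2].tolist()) for i in range(1,k) if q[i,4]>25 and q[i,0]>180 and q[i,0]<450 and q[i,1]>150])
st()
E
```

```text
clock: 26.5
tool_pos: [566.9, -105.0, 101.8]
tool_rot: [0.0, -0.601, 0.8, -0.0]
wrist_force: [0.2, 0.6, -0.2]
grip_width: 14.7
grip_force: 0.0
clock: 27.3
tool_pos: [566.6, 56.4, 237.9]
tool_rot: [0.001, -0.6, 0.8, -0.0]
wrist_force: [1.1, -0.7, -0.3]
grip_width: 42.5
grip_force: 0.0
clock: 27.9
tool_pos: [590.3, 215.9, 237.1]
tool_rot: [-0.0, -0.601, 0.799, -0.0]
wrist_force: [-0.5, -1.2, 0.9]
grip_width: 85.4
grip_force: 0.0
top [([298, 159, 18, 15, 135], [622.0, -64.0]), ([206, 160, 8, 9, 49], [624.0, 237.0]), ([209, 169, 8, 8, 47], [596.0, 226.0]), ([209, 180, 6, 7, 29], [564.0, 229.0]), ([310, 180, 16, 20, 250], [543.0, -95.0]), ([287, 193, 18, 12, 133], [516.0, -30.0])]
scene [([262, 173, 13, 21, 161], [519.0, -104.0]), ([233, 187, 21, 22, 263], [603.0, -84.0]), ([275, 186, 11, 19, 107], [517.0, -45.0]), ([324, 285, 10, 12, 97], [591.0, 259.0]), ([308, 290, 12, 13, 115], [626.0, 255.0]), ([319, 298, 16, 23, 200], [621.0, 292.0])]
{'clock': 28.0, 'joints': [0.348, 0.439, 0.148, 1.28, -0.0, -0.94], 'tool_pos': [590.376, 214.256, 237.344], 'tool_rot': [-0.0, -0.6, 0.8, -0.0], 'wrist_force': [0.419, -0.574, 0.691], 'grip_width': 85.353, 'grip_force': 0.0}
```

```bash
python3 -m handwheel '[[0.2,0.2,0,0,0,0.95,-1],[0.2,0.2,0,0,0,0.95,-1],[0.2,0.2,0,0,0,0.95,-1],[0.2,0.2,0,0,0,0.95,-1],[0.2,0.2,0,0,0,0.95,-1],[0.2,0.2,0,0,0,0.95,-1],[0.2,0.2,0,0,0,0.95,-1],[0,0,0,0,0,0,-1]]'
python3 - <<'E'
from h import *
s=st();c=cam('wrist');save(c,'w8.png',s=1.42)
print(proj(c,[650,274,74]),-c['R'].T@c['t'])
E
```

```text
clock: 28.8
tool_pos: [647.5, 270.1, 237.0]
tool_rot: [-0.0, 0.837, -0.547, 0.0]
wrist_force: [-0.0, -0.3, -0.9]
grip_width: 85.3
grip_force: 0.0
{'clock': 28.8, 'joints': [0.395, 0.581, 0.389, 1.378, -0.0, -1.588], 'tool_pos': [647.543, 270.079, 237.026], 'tool_rot': [-0.0, 0.837, -0.547, 0.0], 'wrist_force': [-0.008, -0.328, -0.885], 'grip_width': 85.269, 'grip_force': 0.0}
[277.27097033 199.68833035] [674.67799121 209.44055171 380.2692762 ]
```

View pics/w8.png

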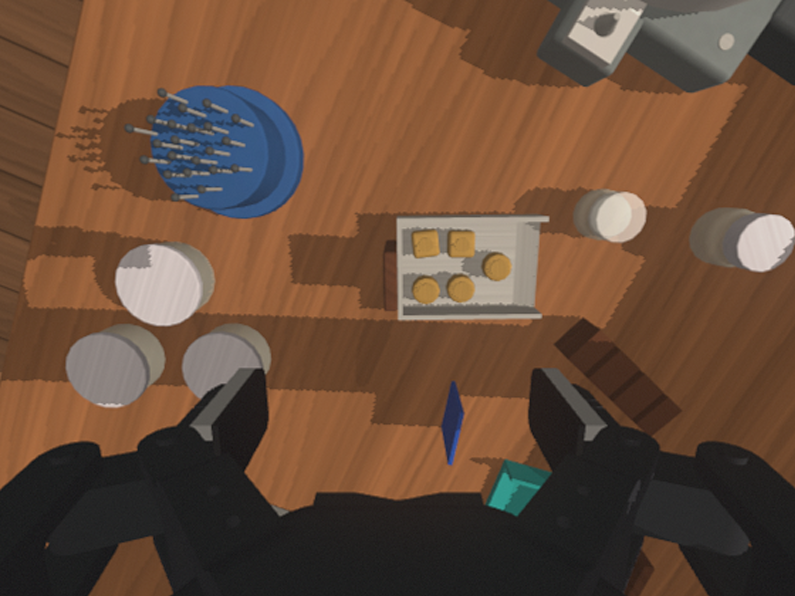

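The wrist view shows the tray square to the gripper, with its tab at about (391,276), five castings still inside and jar A well clear.

Run:
```python
from h import *
s=st();c=cam('wrist');im=c['image'];print(c['f'])
print(im[194,264:290].tolist())
psi=np.radians(-156.4); X=np.array([np.cos(psi),np.sin(psi)])
P=ray(c,275.3-.35,194.5,74); print('tab',P, 'delta',P-s['tool_pos'])
a,b=ray(c,397.5/1.42,217/1.42,30),ray(c,400/1.42,320/1.42,30); print('back wall',a,b,(a+b)/2,np.linalg.norm(a-b),np.degrees(np.arctan2(*(a-b)[[1,0]])))
q=s['tool_rot'];print('psi',np.degrees(np.arctan2(q[2]**2-q[1]**2,2*q[1]*q[2])))
```

```text
{'clock': 28.85, 'joints': [0.395, 0.58, 0.387, 1.379, -0.0, -1.586], 'tool_pos': [646.899, 269.708, 237.125], 'tool_rot': [0.0, 0.836, -0.548, 0.0], 'wrist_force': [0.702, -0.142, -0.112], 'grip_width': 85.505, 'grip_force': 0.0}
307.3933765514292
[[103, 69, 46], [99, 66, 44], [99, 67, 45], [99, 65, 42], [92, 62, 44], [78, 52, 40], [91, 58, 42], [102, 64, 45], [101, 64, 47], [99, 63, 45], [98, 62, 45], [99, 63, 47], [99, 63, 47], [102, 63, 46], [110, 81, 65], [149, 136, 123], [180, 170, 156], [178, 167, 153], [159, 149, 137], [120, 113, 103], [126, 119, 109], [131, 123, 113], [122, 115, 105], [123, 116, 107], [122, 115, 106], [124, 117, 107]]
tab [653.57085111 269.53933106  74.        ] delta [   6.67152758   -0.16873403 -163.12548082]
back wall [664.3264688  232.20088667  30.        ] [628.42943466 309.51835435  30.        ] [646.37795173 270.85962051  30.        ] 85.24428349329362 -65.09545161692579
psi -156.47500664797417
```

```bash
python3 -m handwheel '[[0.14,0.04,-0.8,0,0,0,0.1],[0,0,-0.8,0,0,0,0.1],[0,0,-0.8,0,0,0,0.1],[0,0,0,0,0,0,0.1],[0,0,-0.8,0,0,0,0.1],[0,0,-0.8,0,0,0,0.1],[0,0,-0.8,0,0,0,0.1],[0,0,-0.12,0,0,0,0.1]]'
python3 -m handwheel '[[0,0,0,0,0,0,0.1],[0,0,0,0,0,0,1],[0,0,0,0,0,0,1],[0,0,0,0,0,0,1],[0,0,0,0,0,0,1],[0,0,0,0,0,0,1]]' 90
```

```text
clock: 29.7
tool_pos: [649.7, 271.1, 38.2]
tool_rot: [0.002, 0.837, -0.547, -0.002]
wrist_force: [-0.8, -1.1, -0.1]
grip_width: 38.4
grip_force: 0.0
clock: 30.3
tool_pos: [653.4, 273.0, 43.7]
tool_rot: [-0.001, 0.837, -0.547, 0.001]
wrist_force: [-1.6, -0.9, 5.7]
grip_width: 9.0
grip_force: 89.0
```

```bash
python3 -m handwheel '[[0,0,0.15,0,0,0,1],[0,0,0.3,-0.08,0.18,0,1],[0,0,0.5,-0.08,0.18,0,1],[0,0,0.8,-0.08,0.18,0,1],[0,0,0.8,-0.08,0.18,0,1],[0,0,0.8,-0.08,0.18,0,1],[0,0,0.8,0,0,0,1],[0,0,0.5,0,0,0,1]]'
python3 -m handwheel '[[0.05,-0.15,0.2,0,0,0,1],[0.1,-0.3,0,0,0,0,1],[0.15,-0.45,0,0,0,0,1],[0.2,-0.55,0,0,0,0,1],[0.2,-0.55,0,0,0,0,1],[0.2,-0.55,0,0,0,0,1],[0.2,-0.55,0,0,0,0,1],[0.2,-0.55,0,0,0,0,1]]'
python3 -m handwheel '[[0.2,-0.55,0,0,0,0,1],[0.2,-0.55,0,0,0,0,1],[0.2,-0.55,0,0,0,0,1],[0.2,-0.5,0,0,0,0,1],[0.15,-0.4,0,0,0,0,1],[0.1,-0.3,0,0,0,0,1],[0.05,-0.2,0,0,0,0,1],[0,0,0,0,0,0,1]]'
python3 - <<'E'
from h import *
s=st()
for n in('top','scene'):
    c=cam(n); h=cv2.cvtColor(c['image'],cv2.COLOR_RGB2HSV); m=cv2.inRange(h,(17,110,70),(32,255,255))
    k,l,q,cc=cv2.connectedComponentsWithStats(m)
    print(n,[(q[i].tolist(),ray(c,*cc[i],210).round(0)[:2].tolist()) for i in range(1,k) if q[i,4]>20 and q[i,0]>180 and q[i,0]<360 and q[i,1]>110])
E
```

```text
clock: 31.1
tool_pos: [653.0, 273.2, 229.4]
tool_rot: [0.042, 0.836, -0.546, -0.027]
wrist_force: [0.2, 1.4, -5.2]
grip_width: 8.6
grip_force: 88.4
clock: 31.9
tool_pos: [703.7, 123.5, 232.2]
tool_rot: [0.045, 0.836, -0.546, -0.029]
wrist_force: [0.6, 0.2, -5.1]
grip_width: 8.3
grip_force: 88.3
clock: 32.7
tool_pos: [748.2, 3.5, 234.1]
tool_rot: [0.043, 0.836, -0.546, -0.028]
wrist_force: [-0.3, 0.9, -4.2]
grip_width: 8.7
grip_force: 88.3
{'clock': 32.7, 'joints': [0.022, 0.792, 0.781, 1.656, -0.04, -1.96], 'tool_pos': [748.193, 3.488, 234.106], 'tool_rot': [0.043, 0.836, -0.546, -0.028], 'wrist_force': [-0.317, 0.93, -4.207], 'grip_width': 8.651, 'grip_force': 88.333}
top [([319, 180, 7, 12, 67], [530.0, -93.0]), ([308, 245, 19, 11, 59], [359.0, -88.0]), ([245, 256, 22, 1, 22], [344.0, 81.0])]
scene [([209, 162, 22, 28, 221], [681.0, -17.0]), ([202, 167, 14, 17, 141], [703.0, -35.0]), ([262, 173, 13, 21, 161], [614.0, 62.0]), ([275, 177, 17, 28, 244], [599.0, 99.0]), ([233, 187, 21, 22, 264], [679.0, 77.0])]
```

```bash
python3 -m handwheel '[[-0.085,0.06,-0.27,0.29,-0.66,0,1],[-0.085,0.06,-0.27,0.29,-0.66,0,1],[-0.085,0.06,-0.27,0.29,-0.66,0,1],[-0.085,0.06,-0.27,0.29,-0.66,0,1],[-0.085,0.06,-0.27,0.29,-0.66,0,1],[-0.085,0.06,-0.27,0.29,-0.66,0,1],[0,0,0,0,0,0,1],[0,0,0,0,0,0,1]]'
cat > lip.py <<'E'
from h import *
from scipy.spatial.transform import Rotation as Ro
s=st(); q=s['tool_rot'];R=Ro.from_quat([q[1],q[2],q[3],q[0]])
f=-R.apply([0,1,0]); f=f if f[0]<0 else -f
up=-R.apply([0,0,1]); lip=np.array(s['tool_pos'])+125*f-36*up
print('fwd',f.round(3),'tilt',np.degrees(np.arcsin(-f[2])).round(1),'lip',lip.round(1),'r',np.hypot(*(lip[:2]-[580.5,-51.5])).round(1))
E
python3 lip.py
```

```text
clock: 33.6
tool_pos: [727.3, 19.3, 178.5]
tool_rot: [-0.147, 0.825, -0.537, 0.099]
wrist_force: [-12.4, -3.8, 30.1]
grip_width: 8.3
grip_force: 125.1
{'clock': 33.6, 'joints': [-0.039, 0.406, -0.133, 0.707, 0.149, -2.001], 'tool_pos': [727.284, 19.279, 178.465], 'tool_rot': [-0.147, 0.825, -0.537, 0.099], 'wrist_force': [-12.375, -3.798, 30.133], 'grip_width': 8.329, 'grip_force': 125.139}
fwd [-0.857 -0.38  -0.349] tilt 20.4 lip [631.7 -23.3 101.1] r 58.5
```

```bash
python3 -m handwheel '[[0,0,0.3,0,0,0,1],[0,0,0.25,0,0,0,1],[0,0,0,0,0,0,1]]'; python3 lip.py
python3 - <<'E'
from h import *
c=cam('scene'); h=cv2.cvtColor(c['image'],cv2.COLOR_RGB2HSV); m=cv2.inRange(h,(17,110,70),(32,255,255))
k,l,q,cc=cv2.connectedComponentsWithStats(m)
print([q[i].tolist() for i in range(1,k) if q[i,4]>20 and q[i,0]>180 and q[i,0]<360 and q[i,1]>110])
save(c,'s9.png',(150,100,350,250),4)
E
```

```text
clock: 33.9
tool_pos: [728.3, 20.2, 194.2]
tool_rot: [-0.147, 0.825, -0.537, 0.097]
wrist_force: [-0.0, 0.8, -4.5]
grip_width: 8.4
grip_force: 89.0
{'clock': 33.9, 'joints': [-0.038, 0.401, -0.097, 0.753, 0.151, -2.001], 'tool_pos': [728.319, 20.186, 194.215], 'tool_rot': [-0.147, 0.825, -0.537, 0.097], 'wrist_force': [-0.024, 0.84, -4.507], 'grip_width': 8.391, 'grip_force': 89.004}
fwd [-0.858 -0.379 -0.346] tilt 20.2 lip [632.4 -22.3 117.2] r 59.6
[[275, 177, 18, 28, 246], [262, 179, 12, 17, 127], [240, 187, 13, 12, 87], [219, 195, 21, 14, 170]]
```

```bash
python3 -m handwheel '[[-0.081,-0.036,0.106,0.167,-0.382,0,1],[-0.081,-0.036,0.106,0.167,-0.382,0,1],[-0.081,-0.036,0.106,0.167,-0.382,0,1],[-0.081,-0.036,0.106,0.167,-0.382,0,1],[-0.099,-0.043,0.091,0.167,-0.382,0,1],[-0.099,-0.043,0.091,0.167,-0.382,0,1],[-0.099,-0.043,0.091,0.167,-0.382,0,1],[-0.099,-0.043,0.091,0.167,-0.382,0,1]]'
python3 lip.py
python3 -m handwheel '[[-0.112,-0.049,0.072,0.167,-0.382,0,1],[-0.112,-0.049,0.072,0.167,-0.382,0,1],[-0.112,-0.049,0.072,0.167,-0.382,0,1],[-0.112,-0.049,0.072,0.167,-0.382,0,1],[0,0,0,0,0,0,1],[0,0,0,0,0,0,1],[0,0,0,0,0,0,1],[0,0,0,0,0,0,1]]'
python3 lip.py
```

```text
clock: 34.75
tool_pos: [697.4, 7.0, 221.1]
tool_rot: [-0.286, 0.787, -0.514, 0.186]
wrist_force: [0.6, 0.5, -5.7]
grip_width: 8.6
grip_force: 89.0
{'clock': 34.75, 'joints': [-0.148, 0.203, -0.515, 0.236, 0.35, -2.021], 'tool_pos': [697.394, 7.027, 221.128], 'tool_rot': [-0.286, 0.787, -0.514, 0.186], 'wrist_force': [0.556, 0.519, -5.667], 'grip_width': 8.608, 'grip_force': 88.963}
fwd [-0.702 -0.308 -0.642] tilt 40.0 lip [630.8 -22.2 113.3] r 58.2
clock: 35.55
tool_pos: [681.9, -1.2, 235.4]
tool_rot: [-0.354, 0.759, -0.495, 0.232]
wrist_force: [0.2, 0.1, -2.2]
grip_width: 9.0
grip_force: 89.3
{'clock': 35.55, 'joints': [-0.215, 0.149, -0.705, -0.053, 0.467, -2.009], 'tool_pos': [681.888, -1.166, 235.427], 'tool_rot': [-0.354, 0.759, -0.495, 0.232], 'wrist_force': [0.162, 0.083, -2.156], 'grip_width': 8.994, 'grip_force': 89.322}
fwd [-0.587 -0.26  -0.767] tilt 50.1 lip [633.9 -22.5 116.4] r 60.7
```

The wrist force dropped to the weight of the empty tray, so all the castings have left it. I'll raise and level it, then check the bowl.

```bash
python3 -m handwheel '[[0,0,0.2,0,0,0,1],[0.1,0.04,0.5,0,0,0,1],[0.3,0.12,0.5,-0.3,0.69,0,1],[0.4,0.17,0.3,-0.4,0.916,0,1],[0.4,0.17,0.1,-0.4,0.916,0,1],[0.2,0.2,0,-0.4,0.916,0,1],[0,0.5,0,-0.4,0.916,0,1],[0,0.8,0,-0.4,0.916,0,1]]'
python3 -m handwheel '[[-0.1,0.9,0,-0.4,0.916,0,1],[-0.2,0.9,0,-0.4,0.916,0,1],[-0.2,0.9,0,-0.24,0.55,0,1],[-0.2,0.9,0,0,0,0,1],[-0.2,0.9,0,0,0,0,1],[-0.1,0.9,0,0,0,0,1],[0,0,0,0,0,0,1],[0,0,0,0,0,0,1]]'
python3 lip.py
python3 - <<'E'
from h import *
a=cam('top');b=cam('scene');save(a,'a.png');save(b,'b.png')
A=cv2.imread('pics/a.png')[140:230,250:350];B=cv2.imread('pics/b.png')[130:245,195:310]
cv2.imwrite('pics/c10.png',np.hstack([cv2.resize(A,(400,360),interpolation=2),cv2.resize(B,(360,360),interpolation=2)]))
E
```

```text
clock: 36.35
tool_pos: [738.2, 77.8, 301.3]
tool_rot: [-0.113, 0.829, -0.543, 0.075]
wrist_force: [1.9, 0.3, -2.5]
grip_width: 8.5
grip_force: 89.2
clock: 37.15
tool_pos: [697.3, 296.4, 299.1]
tool_rot: [-0.001, 0.838, -0.546, 0.0]
wrist_force: [-0.3, -0.0, -3.1]
grip_width: 9.0
grip_force: 89.1
{'clock': 37.15, 'joints': [0.402, 0.733, 0.838, 1.675, 0.001, -1.585], 'tool_pos': [697.259, 296.408, 299.054], 'tool_rot': [-0.001, 0.838, -0.546, 0.0], 'wrist_force': [-0.26, -0.03, -3.07], 'grip_width': 9.012, 'grip_force': 89.142}
fwd [-0.915 -0.404 -0.001] tilt 0.1 lip [583.  245.9 262.9] r 297.4
```

View pics/c10.png

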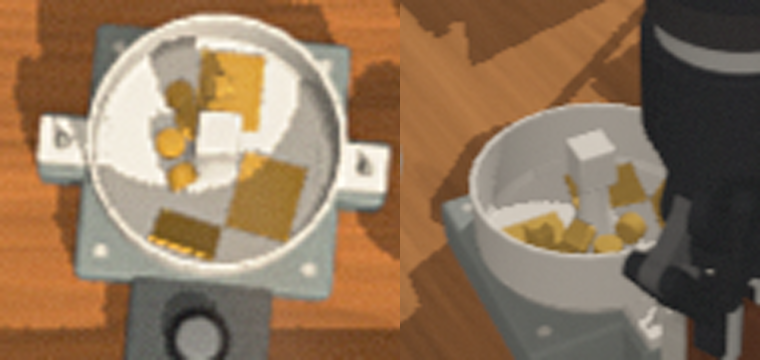

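The final picture shows the three blanks and the castings all inside the seated bowl. I'll put the tray down at its old spot.

```bash
python3 -m handwheel '[[-0.38,-0.2,-0.5,0,0,0,1],[-0.38,-0.2,-1,0,0,0,1],[-0.38,-0.2,-1,0,0,0,1],[0,0,-1,0,0,0,1],[0,0,-1,0,0,0,1],[0,0,-0.9,0,0,0,1],[0,0,-0.4,0,0,0,1],[0,0,0,0,0,0,1]]'
python3 -m handwheel '[[0,0,-0.2,0,0,0,1],[0,0,-0.1,0,0,0,1],[0,0,-0.1,0,0,0,1],[0,0,0,0,0,0,1],[0,0,0,0,0,0,1]]'
```

```text
clock: 38.05
tool_pos: [649.4, 268.0, 63.7]
tool_rot: [0.003, 0.837, -0.548, -0.002]
wrist_force: [-0.2, -0.4, -2.6]
grip_width: 8.6
grip_force: 89.2
clock: 38.55
tool_pos: [651.6, 270.8, 51.3]
tool_rot: [-0.0, 0.837, -0.547, -0.0]
wrist_force: [0.7, -0.0, -2.6]
grip_width: 8.4
grip_force: 89.1
```

```bash
python3 -m handwheel '[[0,0,-0.1,0,0,0,1],[0,0,-0.06,0,0,0,1],[0,0,0,0,0,0,1],[0,0,0,0,0,0,1]]'
python3 -m handwheel '[[0,0,-0.06,0,0,0,1],[0,0,0,0,0,0,1],[0,0,0,0,0,0,1]]'
```

```text
clock: 38.95
tool_pos: [651.2, 270.6, 44.1]
tool_rot: [0.0, 0.837, -0.547, -0.001]
wrist_force: [-0.3, -0.4, -1.5]
grip_width: 8.7
grip_force: 89.3
clock: 39.25
tool_pos: [651.6, 270.8, 43.6]
tool_rot: [-0.001, 0.837, -0.547, -0.0]
wrist_force: [-2.4, -0.8, 5.6]
grip_width: 8.8
grip_force: 90.4
```

```bash
python3 -m handwheel '[[0,0,0,0,0,0,0.3],[0,0,0,0,0,0,0.3],[0,0,0,0,0,0,0.3],[0,0,0,0,0,0,0.3],[0,0,0.5,0,0,0,0.3],[0,0,1,0,0,0,0.3],[0,0,1,0,0,0,0.3],[0,0,1,0,0,0,0.3]]'
python3 -m handwheel '[[-1,-0.9,0.9,0,0,0,1],[-1,-0.9,0,0,0,0,1],[-1,-0.9,0,0,0,0,1],[-0.9,-0.9,0,0,0,0,1],[-0.7,-1,0,0,0,0,1],[-0.5,-1,0,0,0,0,1],[-0.2,-1,0,0,0,0,1],[0,0,0,0,0,0,1]]'
python3 - <<'E'
from h import *
st(); a=cam('top');save(a,'a11.png')
h=cv2.cvtColor(a['image'],cv2.COLOR_RGB2HSV); m=cv2.inRange(h,(17,100,60),(32,255,255))
k,l,q,cc=cv2.connectedComponentsWithStats(m)
print([(q[i].tolist(),ray(a,*cc[i],55).round(0)[:2].tolist()) for i in range(1,k) if q[i,4]>6 and 120<q[i,0]<480 and 130<q[i,1]<320])
# tray white corners
w=cv2.inRange(h,(0,0,140),(40,70,255)); w[:, :180]=0;w[:,235:]=0;w[:145]=0;w[205:]=0
n,l,q,cc=cv2.connectedComponentsWithStats(w); print([q[i].tolist() for i in range(1,n) if q[i,4]>50])
print('bowl rim'); g=cv2.inRange(h,(0,0,90),(40,60,255)); 
# jars, tin vs initial
o=cv2.cvtColor(cv2.resize(cv2.imread('pics/top0.png'),(560,420),interpolation=cv2.INTER_AREA),cv2.COLOR_BGR2RGB)
d=np.abs(o.astype(int)-a['image']).sum(2)
for nm,(x,y) in dict(jarA=(233,202),jarB=(241,235),tin=(355,255),blue=(166,189),turq=(144,234),rack=(195,228),tray=(206,175)).items(): print(nm,(d[y-12:y+13,x-12:x+13]>90).sum())
E
```

```text
clock: 40.05
tool_pos: [651.1, 270.5, 183.0]
tool_rot: [0.0, 0.837, -0.547, -0.001]
wrist_force: [0.1, 0.4, -0.6]
grip_width: 30.2
grip_force: 0.0
clock: 40.85
tool_pos: [452.9, 17.0, 210.0]
tool_rot: [0.001, 0.836, -0.549, -0.0]
wrist_force: [0.7, 1.0, 0.0]
grip_width: -0.1
grip_force: 0.0
{'clock': 40.85, 'joints': [0.038, 0.15, -0.339, 1.083, -0.001, -1.941], 'tool_pos': [452.875, 16.992, 210.007], 'tool_rot': [0.001, 0.836, -0.549, -0.0], 'wrist_force': [0.654, 1.013, 0.015], 'grip_width': -0.079, 'grip_force': 0.0}
[([296, 152, 20, 21, 216], [634.0, -67.0]), ([191, 158, 4, 4, 7], [638.0, 290.0]), ([247, 159, 4, 6, 8], [633.0, 119.0]), ([253, 160, 50, 34, 584], [589.0, 28.0]), ([266, 160, 11, 7, 24], [628.0, 44.0]), ([246, 162, 5, 15, 36], [607.0, 116.0]), ([304, 166, 23, 43, 356], [548.0, -87.0]), ([245, 175, 6, 45, 90], [529.0, 118.0]), ([236, 189, 98, 231, 9209], [169.0, 3.0]), ([248, 203, 3, 8, 15], [492.0, 113.0]), ([246, 219, 4, 5, 9], [446.0, 118.0]), ([257, 222, 3, 5, 8], [437.0, 85.0]), ([261, 223, 3, 4, 7], [436.0, 73.0]), ([244, 254, 3, 9, 12], [334.0, 124.0]), ([243, 263, 5, 7, 9], [313.0, 126.0]), ([467, 274, 14, 1, 14], [292.0, -555.0])]
[[189, 154, 39, 45, 949], [227, 196, 8, 9, 65]]
bowl rim
jarA 8
jarB 70
tin 0
blue 343
turq 0
rack 46
tray 405
```

```bash
python3 -m handwheel '[[-0.17,-0.7,0,0,0,0,1],[-0.17,-0.7,-0.3,0,0,0,1],[0,0,-0.9,0,0,0,1],[0,0,-0.9,0,0,0,1],[0,0,-0.8,0,0,0,1],[0,0,-0.5,0,0,0,1],[0,0,0,0,0,0,1],[0,0,0,0,0,0,1]]'
python3 -m handwheel '[[0,0,0,0,0,0,1],[0,0,0,0,0,0,1]]'
```

```text
clock: 41.7
tool_pos: [441.8, -34.7, 73.9]
tool_rot: [0.0, 0.838, -0.546, -0.001]
wrist_force: [0.7, 0.1, -0.1]
grip_width: 0.1
grip_force: 0.0
clock: 41.9
tool_pos: [442.7, -35.3, 75.1]
tool_rot: [-0.001, 0.837, -0.547, 0.001]
wrist_force: [0.4, -0.1, 0.2]
grip_width: 0.1
grip_force: 0.0
```

```bash
python3 -m handwheel '[[-0.09,-0.09,0,0,0,0,1],[0,0,-0.1,0,0,0,1],[0,0,-0.08,0,0,0,1],[0,0,0,0,0,0,1],[0,0,0,0,0,0,1]]'
python3 -m handwheel '[[0,0,-0.07,0,0,0,1],[0,0,-0.07,0,0,0,1],[0,0,0,0,0,0,1],[0,0,0,0,0,0,1]]'
```

```text
clock: 42.4
tool_pos: [437.5, -39.2, 66.5]
tool_rot: [0.0, 0.837, -0.547, -0.0]
wrist_force: [-0.7, -0.8, 1.4]
grip_width: -0.1
grip_force: 0.8
clock: 42.8
tool_pos: [437.6, -39.2, 61.0]
tool_rot: [0.0, 0.837, -0.547, -0.0]
wrist_force: [-1.0, -1.2, 4.1]
grip_width: -0.0
grip_force: 2.4
```

```bash
python3 -m handwheel '[[0,0,-0.06,0,0,0,1],[0,0,0,0,0,0,1],[0,0,0,0,0,0,1]]'
python3 -m handwheel '[[0,0,-0.05,0,0,0,1],[0,0,0,0,0,0,1],[0,0,0,0,0,0,1]]'
```

```text
clock: 43.1
tool_pos: [437.8, -39.2, 60.7]
tool_rot: [-0.0, 0.837, -0.547, 0.0]
wrist_force: [-7.1, -0.2, 25.7]
grip_width: -0.1
grip_force: 12.8
clock: 43.4
tool_pos: [437.9, -39.2, 60.4]
tool_rot: [-0.0, 0.837, -0.547, 0.001]
wrist_force: [-11.8, 1.1, 43.0]
grip_width: 0.1
grip_force: 21.4
```

Button bottomed out. I'll release it, retreat and make a final check.

```bash
python3 -m handwheel '[[0,0,0.2,0,0,0,1],[0,0,0.5,0,0,0,1],[0,0,1,0,0,0,1],[0,0,1,0,0,0,1],[-0.5,0.5,1,0,0,0,1],[-1,0.8,0,0,0,0,1],[-1,0.8,0,0,0,0,1],[-0.5,1,0,0,0,0,1]]'
python3 -m handwheel '[[-0.3,1,0,0,0,0,1],[-0.2,1,0,0,0,0,1],[0,1,0,0,0,0,1],[0,1,0,0,0,0,1],[0,1,0,0,0,0,1],[0,0,0,0,0,0,1],[0,0,0,0,0,0,1]]'
python3 - <<'E'
from h import *
st(); old={'top':'t5.png','scene':'b.png'}
for n in('top','scene'):
    a=cam(n); h=cv2.cvtColor(a['image'],cv2.COLOR_RGB2HSV); save(a,'f_%s.png'%n)
    m=cv2.inRange(h,(17,100,60),(32,255,255)); k,l,q,cc=cv2.connectedComponentsWithStats(m)
    print(n,[(q[i].tolist(),ray(a,*cc[i],55).round(0)[:2].tolist()) for i in range(1,k) if q[i,4]>6 and 120<q[i,0]<480 and 130<q[i,1]<320])
    if n=='top':
        w=cv2.inRange(h,(0,0,140),(40,70,255))
        k,l,q,cc=cv2.connectedComponentsWithStats(w); print('white',[(q[i].tolist()) for i in range(1,k) if q[i,4]>40 and 180<q[i,0]<400 and q[i,1]>140])
        b=cv2.inRange(h,(100,120,40),(130,255,255)); k,l,q,cc=cv2.connectedComponentsWithStats(b); print('blue',[q[i].tolist() for i in range(1,k) if q[i,4]>25])
    o=cv2.cvtColor(cv2.resize(cv2.imread('pics/%s0.png'%n),(560,420),interpolation=cv2.INTER_AREA),cv2.COLOR_BGR2HSV)
    b=cv2.inRange(o,(100,120,40),(130,255,255)); k,l,q,cc=cv2.connectedComponentsWithStats(b); print('blue0',[q[i].tolist() for i in range(1,k) if q[i,4]>25])
E
```

```text
clock: 44.2
tool_pos: [316.1, 83.4, 204.2]
tool_rot: [0.001, 0.837, -0.548, -0.001]
wrist_force: [-0.0, 1.0, 0.8]
grip_width: -0.1
grip_force: 0.0
clock: 44.9
tool_pos: [298.9, 283.8, 203.8]
tool_rot: [0.001, 0.838, -0.546, -0.001]
wrist_force: [0.0, -0.2, 0.1]
grip_width: 0.1
grip_force: 0.0
{'clock': 44.9, 'joints': [0.759, 0.084, -0.433, 1.055, 0.001, -1.228], 'tool_pos': [298.91, 283.816, 203.842], 'tool_rot': [0.001, 0.838, -0.546, -0.001], 'wrist_force': [0.041, -0.19, 0.147], 'grip_width': 0.059, 'grip_force': 0.0}
top [([289, 152, 27, 28, 380], [623.0, -52.0]), ([307, 178, 20, 22, 304], [546.0, -91.0]), ([292, 181, 7, 7, 38], [561.0, -27.0]), ([287, 192, 18, 13, 137], [516.0, -30.0]), ([123, 252, 6, 2, 7], [349.0, 485.0]), ([129, 261, 9, 5, 12], [319.0, 462.0]), ([142, 262, 5, 7, 12], [315.0, 427.0]), ([147, 262, 6, 2, 8], [321.0, 412.0]), ([136, 267, 7, 6, 15], [301.0, 441.0]), ([159, 266, 5, 7, 9], [302.0, 375.0]), ([140, 275, 7, 9, 14], [271.0, 430.0]), ([155, 274, 3, 6, 8], [279.0, 391.0]), ([466, 274, 20, 1, 20], [292.0, -561.0]), ([138, 277, 3, 5, 7], [272.0, 441.0]), (
[... 277 characters left out ...]
], [295, 221, 9, 9, 70], [233, 228, 16, 15, 193], [346, 246, 19, 19, 301]]
blue [[197, 97, 31, 33, 612], [156, 186, 19, 7, 68]]
blue0 [[197, 97, 31, 33, 583], [156, 187, 19, 6, 65]]
scene [([402, 139, 7, 3, 7], [50.0, -59.0]), ([382, 154, 7, 5, 7], [162.0, -30.0]), ([396, 163, 7, 6, 7], [162.0, 27.0]), ([413, 175, 10, 8, 10], [162.0, 98.0]), ([275, 177, 18, 28, 254], [499.0, -56.0]), ([133, 183, 50, 6, 151], [764.0, -254.0]), ([262, 182, 12, 14, 109], [533.0, -84.0]), ([124, 184, 8, 5, 22], [834.0, -294.0]), ([248, 186, 4, 11, 22], [573.0, -104.0]), ([228, 198, 46, 13, 354], [596.0, -55.0]), ([129, 220, 60, 42, 1183], [835.0, -64.0])]
blue0 [[210, 312, 51, 60, 1924], [370, 314, 26, 31, 441]]
```

```bash
python3 -c "
from workcell import ticket; print(ticket.sign_off())"
```

```text
the job is handed in; nothing more can be done
None
```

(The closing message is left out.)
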